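# Change the pipe's hollow cap for the solid one and clamp it

### The arm

A 6-joint arm with a two-finger parallel gripper is mounted at the origin on a cart in front of the work surface, level with it; the furniture and walls round the work are solid. World frame = base frame: x ahead of the robot, y to its left, z up, the work surface at z = 0. Lengths are in m, angles in rad, forces in N, time in s.
With the tool pointing down it reaches from about 0.375 to 0.9 m from the base axis. Payload 3.1 kg.
Tool frame: the origin (TCP) lies between the finger pads; the fingertips stand robot.finger_overhang ahead of it and the grasp point (between the pads) lies 3 mm ahead of it (robot.finger_overhang is the distance from the TCP to the fingertips, in m); z points along the fingers, y is the line along which they close (so a half turn about z gives the same grasp; the last joint's range is limited). The gripper opens to 87 mm and grips with 3 to 60 N. Pads are 19 mm wide; open, the fingers measure 117 mm over their backs; the gripper's body (75 mm by 190 mm) begins 51 mm behind the grasp point.
Start: joints at [0.948, 0.527, 1.433, -0, 1.181, -0.178], TCP at [0.269, 0.564, 0.218] pointing down, gripper open.
Joint ranges: [-3.08, 3.08], [-0.75, 2.2], [0.22, 2.44], [-1.43, 4.57], [0, 2.65], [-2.85, 2.85]. Speed limits (rad/s): [2.79, 2.79, 3.14, 3.14, 3.14, 3.14].

### API

Orientations are given as a unit quaternion [x, y, z, w].
In Python, from rig import get_obs, vision, hand_in, nets, robot gives the robot as it stands.
- The arm moves only by the tool apply_moves, never from a script. Its argument "series" is a list of rows, each an object with "offset": the shift along the world's x, y, z in cm, a list of three; "rot": the turn, a rotation vector about the world's x, y, z in degrees, a list of three. A call has 1 to 20 rows; each row is the pose to reach, as a shift and turn from the pose commanded when the call began; what a row does not reach only later rows make up. A row lasts 1/10 s, in which the tool goes at most 50 mm and 8.59 degrees, less where a joint would pass 70% of its speed; a pose out of reach is approached as far as the arm can. A call with a gripper value outside its range is refused whole. "hand" is the opening, from 0 (shut) to 1 (fully open), set as the call begins (left out, the last holds). The fingers move at their own pace and stop on an object; "newtons" is the grip in N (left out, the last holds). Time passes only in rows, so rows that repeat a pose let the fingers close. It gives the time, the measured TCP pose, the force, the opening and the grip force at its end, in the units of the state.
- get_obs(): the state, without advancing time (a new reading comes with each control period).
- vision.camera(name): name is "scene" or "top"; returns the picture (384x512x3 uint8, red, green, blue); there is no depth.
- vision.calibration(name): a dict with "K" (3x3 intrinsics, pixels), "k1" (the pictures are not rectified: a ray, as slopes to the right and down, at radius r is drawn at 1 + k1 r^2 times it, then the intrinsics apply), "R" (3x3) and "t" (3): a world point X has camera coordinates R X + t. Camera axes: x right, y down, z forward; pixel columns grow to the right and rows downward; lengths in m; the calibration is good to about 2 mm. A picture is of the moment at which its call begins. calibration takes no time and is no camera call.
- hand_in(): hands the job in; it is judged then, once.
Trained networks look in the newest picture that a camera, given by its name, has taken for a name from the list of things; names that differ only in an ending like _2 or _b are one class to them, and where a whole thing is asked for, a point or a joint stands for the part that bears it (a point fixed in the world has none). Each returns a list of dicts, best first, with "conf" (0 to 1); they miss things now and then, are a little off and sometimes report something else, mostly with a low value. They report only what shows in the picture. A call takes as long as a camera call.
- nets.search_frame(camera, query): "centre" ([x, y, z] in m, in world coordinates, good to about 4 mm: the middle of the surface that is visible of it).
- nets.spot_point(camera, query): "centre" ([x, y, z] in m, in world coordinates, good to about 4 mm: a listed point, or the origin of a listed thing).
The state is a dict: "time": time; "q": joint angles; "joint_velocities": joint speeds; "joint_torque": joint torques, N m; "position": TCP position; "tool_rot": TCP orientation; "ft_force": force on the tool from outside, world axes, zero at the start; "moment": the same for the moment, N m; "grip_width": finger opening in m; "grip_force": force on a finger pad.
Only numpy, scipy, OpenCV 4.12 (cv2) and the standard library are available. Lean on these libraries where they do the work, as an engineer would, in place of code of your own. Each camera call takes 0.05 s, during which the arm holds its last target. There are 200 camera calls.

### The job

The pipe on the bench is closed with a temporary hollow cap; change it for the solid one: swing the clamp ring's latch and then its jaw open, and take the hollow cap off. Of the look-alike caps in the plywood tray one is solid and heavy and the rest are hollow: lift them to tell by weight, stand the solid one fully home in the pipe's mouth, swing the jaw fully shut round the flanges and then the latch fully shut over it. Stand all the hollow caps, the old one included, upright in the grey tray, and leave the other things on the bench where they are.

Things in the scene. Friction and masses are not known exactly. Their poses are not given: they have to be found in the camera images.
- cap_1: one of 2 to 4 look-alike steel end caps (absent: None) upright in the plywood tray; 59 mm tall, origin at the centre of its underside, z up: spigot 30 mm across (z 0 to 7), flange 56 mm across (z 7 to 15), cylindrical hub 34 mm across (z 15 to 59) to grip. Exactly one is solid (about 0.55 kg), the others hollow (about 0.16 kg); only the weight tells
- cap_2: one of 2 to 4 look-alike steel end caps (absent: None) upright in the plywood tray; 59 mm tall, origin at the centre of its underside, z up: spigot 30 mm across (z 0 to 7), flange 56 mm across (z 7 to 15), cylindrical hub 34 mm across (z 15 to 59) to grip. Exactly one is solid (about 0.55 kg), the others hollow (about 0.16 kg); only the weight tells
- cap_3: one of 2 to 4 look-alike steel end caps (absent: None) upright in the plywood tray; 59 mm tall, origin at the centre of its underside, z up: spigot 30 mm across (z 0 to 7), flange 56 mm across (z 7 to 15), cylindrical hub 34 mm across (z 15 to 59) to grip. Exactly one is solid (about 0.55 kg), the others hollow (about 0.16 kg); only the weight tells
- cap_4: one of 2 to 4 look-alike steel end caps (absent: None) upright in the plywood tray; 59 mm tall, origin at the centre of its underside, z up: spigot 30 mm across (z 0 to 7), flange 56 mm across (z 7 to 15), cylindrical hub 34 mm across (z 15 to 59) to grip. Exactly one is solid (about 0.55 kg), the others hollow (about 0.16 kg); only the weight tells
- cap_5: the temporary cap that starts home on the pipe: shape, size and frame as the others, hollow (about 0.16 kg)
- cap_crate: fixed shallow plywood tray in which the caps to be weighed stand on the floor, 130 (x) x 155 (y) x 22 mm high (front wall, at -x, 50 mm), walls and floor 5 mm; origin at the centre of its underside. It and the grey tray may stand in either order
- tray: fixed low grey open tray, 130 (x) x 155 (y) x 26 mm high (front wall, at -x, 50 mm), walls 4 mm, floor about 4 mm thick; origin at the centre of its underside. Four caps fit, standing at x +-30 mm, y +-38 mm in its frame
- pipe_clamp: fixed fixture with an upright pipe; origin on the pipe's axis under its 120 x 100 x 10 mm base plate. Pipe flange 56 mm across, z 56 to 68. Clamp ring round it: fixed half at +y (top z 75, no lip); the jaw, the half at -y when shut, outer radius 36, top z 83, its lip 3 to 4 mm above a seated cap's flange. Ring hinge at +x, latch at -x; yaw varies
- pipe_mouth (a point): centre of the pipe's mouth, level with the top of its flange, 68 mm above the bench. The bore (32 mm across, at least 11 mm deep) takes a cap's spigot; a seated cap's flange lies on the pipe's flange, its origin 7 mm below this point. Axes as pipe_clamp
- jaw (a joint): angle of the jaw: 0 shut round the flanges (its stop), up to 1.5 open; starts shut. From about 0.8 a cap passes freely up and down. It turns anticlockwise seen from above as it opens; moves easily and stays where it is left (about 0.05 N m of friction)
- jaw_hinge (a point): a point on the jaw's upright hinge axis, 100 mm above the bench
- jaw_post (a point): centre of the jaw's upright handle post, 12 mm across, free from 83 to 125 mm above the bench (this point at 104 mm), 69 mm from the hinge axis; it turns with the jaw, and when shut lies at x 0, y -52 mm of pipe_clamp
- latch (a joint): angle of the latch, a flat arm on an upright pivot: 0 shut (its stop, its tooth behind the jaw's pin), up to 1.7 open; starts shut. Turns clockwise seen from above as it opens; moves easily (0.025 N m of friction), stays where left. Its tooth passes the pin only if the jaw is within about 0.04 rad of shut; then it holds the jaw
- latch_hinge (a point): a point on the latch's upright pivot axis, 100 mm above the bench
- latch_knob (a point): centre of the latch's upright black knob, 14 mm across, free from 98 to 132 mm above the bench (this point at 115 mm), 55 mm from the pivot; when shut it lies at x -44, y -43 mm of pipe_clamp
- the_hand_press: fixed hand press at the left of the work, about 180 mm high. Its lever sticks out over the bench's front edge towards the robot's start: a rod rising from 170 mm over the bench at x 0.54, y 0.49 to a black grip end at x 0.31, y 0.49, 340 mm up. Pull the arm in towards its base before swinging over to the work
- key_machine_d: fixed big machine behind the trays: low white base from x 0.56 on, y -0.10 to 0.27, and black covers 0.5 m tall from about x 0.58 on, y -0.08 to 0.25. Approach the fixture from the front, not across these covers
- cutter_disc: bystander: a toothed cutter disc 48 mm across and 7 mm thick, lying flat behind the fixture
- ball_pen_1: bystander: a black pen 138 mm long, lying to the right

How it is judged:
By the outcome, as a careful person would: the job done as asked, in the order asked, and still so for the second after the job is handed in, with the robot touching nothing.
Of cap_1, cap_2, cap_4 only 1 to 3 are there at a start; the rules pass over those that are not, and their reading is None.
At some moment in a run one of cap_1, cap_2, cap_3, cap_4 may be knocked a few centimetres aside while the robot is not near it.
It also fails if it takes over 210 s, if anything falls off the work surface, if the arm or the gripper's body presses on something with over 40 N, if the wrist force passes 120 N, or if a joint passes its speed limit or range.

## Working session

There is one attempt and no reset: what is moved stays moved. The work goes in short steps, Python scripts to look and compute and a tool call to move; the robot and the scene stay as the last step left them, time stands still between calls to the robot, and variables do not carry over. Pictures are saved under pics/ and viewed, at most 14 in all, crops included, and the job is handed in when it is done.

Besides the shell and the picture viewer there is one more tool, called after "Emit:" by a JSON object that holds its "api" and its "payload", one argument or row to a line. apply_moves: Moves the arm, as the interface text tells. Its arguments: {"type":"object","properties":{"series":{"type":"array"},"hand":{"type":"number"},"newtons":{"type":"number"}},"required":["series"]}

```bash
mkdir -p pics; ls; cat > h.py <<'E'
from rig import get_obs, vision, hand_in, nets, robot
import numpy as np, cv2
def save(cam,name):
    im=vision.camera(cam); cv2.imwrite('pics/'+name+'.png',im[:,:,::-1]); return im
def proj(cam,X):
    c=vision.calibration(cam);R=np.array(c['R']);t=np.array(c['t']);p=R@np.array(X)+t
    s=p[:2]/p[2]; s=s*(1+c['k1']*(s@s)); K=np.array(c['K']); return K[:2,:2]@s+K[:2,2]
E
python3 - <<'E'
from h import *
o=get_obs(); print({k:np.round(v,3) for k,v in o.items()}); print(robot.finger_overhang)
for c in ['scene','top']:
    save(c,c+'0'); k=vision.calibration(c); print(c,'campos',np.round(-np.array(k['R']).T@np.array(k['t']),3))
    for q in ['cap_1','cap_crate','tray','pipe_clamp','pipe_mouth','jaw_hinge','jaw_post','latch_hinge','latch_knob']:
        r=nets.spot_point(c,q); print(q,[(np.round(d['centre'],3).tolist(),round(d['conf'],2)) for d in r][:6])
print(get_obs()['time'])
E
```

```text
pics
{'time': np.float64(0.0), 'q': array([ 0.948,  0.528,  1.434, -0.   ,  1.181, -0.178]), 'joint_velocities': array([ 0.   , -0.   ,  0.   , -0.001,  0.   ,  0.   ]), 'joint_torque': array([-1.0000e-03, -4.4004e+01, -1.7659e+01,  6.3000e-02,  5.8000e-02,
       -0.0000e+00]), 'position': array([0.268, 0.564, 0.217]), 'tool_rot': array([ 0.221,  0.975, -0.001, -0.   ]), 'ft_force': array([ 0.574, -0.768,  0.822]), 'moment': array([-0.007,  0.028,  0.018]), 'grip_force': np.float64(0.0), 'grip_width': np.float64(0.087)}
0.022
scene campos [-0.248 -0.572  0.895]
cap_1 [([0.526, 0.073, 0.005], 0.82), ([0.466, -0.006, 0.006], 0.62), ([0.466, 0.075, 0.006], 0.53)]
cap_crate [([0.5, 0.031, 0.001], 0.87)]
tray [([0.494, 0.251, -0.0], 0.91)]
pipe_clamp [([0.53, -0.122, 0.004], 0.81), ([0.461, -0.339, 0.002], 0.73)]
pipe_mouth [([0.533, -0.127, 0.071], 0.69)]
jaw_hinge [([0.574, -0.112, 0.098], 0.95)]
jaw_post [([0.569, -0.112, 0.1], 0.68), ([0.546, -0.175, 0.106], 0.51)]
latch_hinge [([0.478, -0.127, 0.096], 0.91), ([0.57, -0.114, 0.097], 0.53)]
latch_knob [([0.492, -0.179, 0.114], 0.44)]
top campos [0.346 0.029 1.373]
cap_1 [([0.47, 0.071, 0.003], 0.84), ([0.526, 0.071, 0.003], 0.66), ([0.533, -0.126, 0.06], 0.62), ([0.531, -0.122, 0.001], 0.62), ([0.467, 0.003, 0.006], 0.51)]
cap_crate [([0.494, 0.034, -0.002], 0.93)]
tray [([0.492, 0.247, 0.0], 0.96)]
pipe_clamp [([0.53, -0.118, 0.002], 0.56)]
pipe_mouth [([0.529, -0.125, 0.072], 0.82)]
jaw_hinge [([0.573, -0.116, 0.099], 0.71), ([0.531, -0.124, 0.001], 0.55), ([0.468, 0.074, 0.004], 0.34), ([0.53, 0.071, 0.002], 0.23)]
jaw_post [([0.543, -0.172, 0.104], 0.7)]
latch_hinge [([0.486, -0.128, 0.097], 0.64), ([0.542, -0.173, 0.106], 0.45), ([0.498, 0.032, -0.0], 0.34)]
latch_knob [([0.499, -0.176, 0.114], 0.68), ([0.532, -0.124, 0.069], 0.59)]
1.0
```

```bash
python3 - <<'E'
import cv2
a=cv2.imread('pics/scene0.png')
cv2.imwrite('pics/scene0b.png',cv2.resize(a,(800,600),interpolation=cv2.INTER_CUBIC))
b=cv2.imread('pics/top0.png');cv2.imwrite('pics/top0b.png',cv2.resize(b,(800,600),interpolation=cv2.INTER_CUBIC))
E
```

```text
(no output)
```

View pics/scene0b.png

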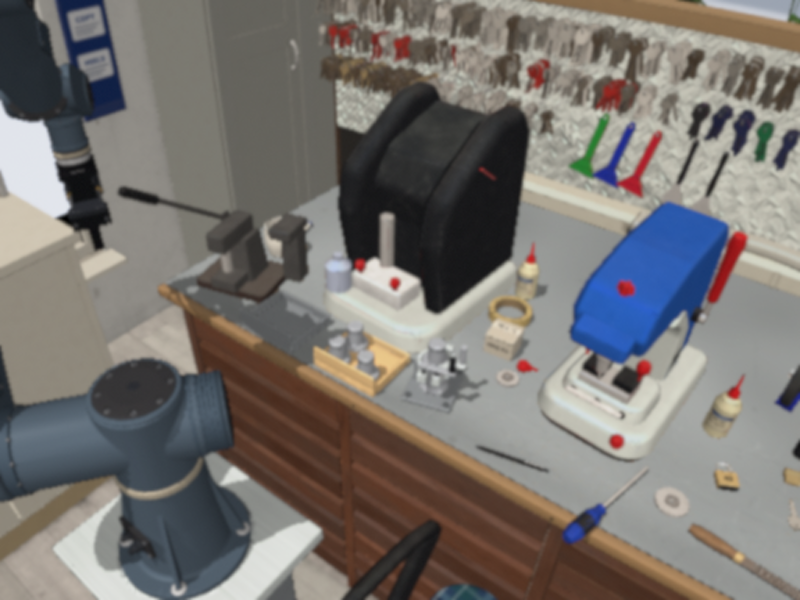

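View pics/top0b.png

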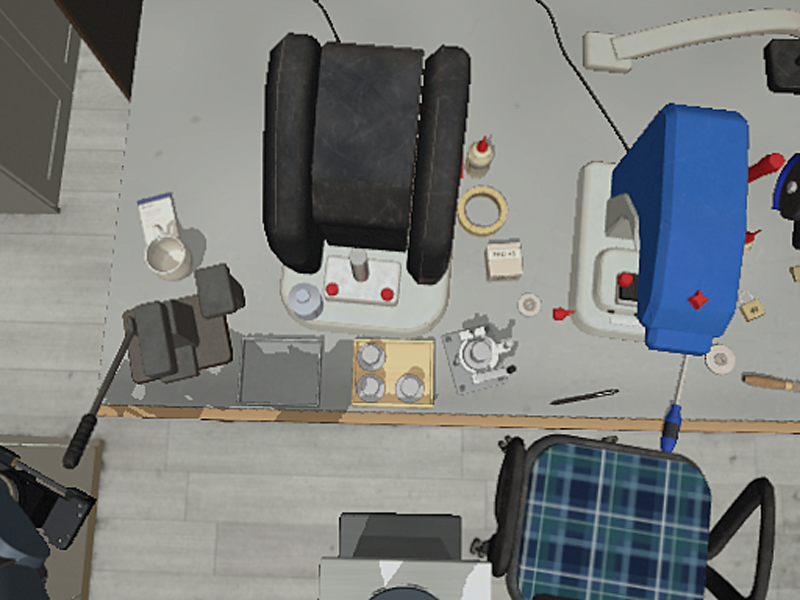

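The scene shows three caps in the plywood tray (about 350,350) and the clamp to its right (440,365). The top view puts the caps at (370,355), (370,388) and (410,387), the clamp at (480,350), the knob at (510,369) and the empty grey tray at (282,370). I'll fit the clamp pose.

```bash
cat >> h.py <<'E'
def clampfit(P):
    # P: list of (model xy, world xy)
    m=np.array([p[0] for p in P],float);w=np.array([p[1] for p in P],float)
    mc,wc=m.mean(0),w.mean(0);a=m-mc;b=w-wc
    th=np.arctan2((a[:,0]*b[:,1]-a[:,1]*b[:,0]).sum(),(a*b).sum())
    R=np.array([[np.cos(th),-np.sin(th)],[np.sin(th),np.cos(th)]]);t=wc-R@mc
    return th,t,(m@R.T+t-w)
E
python3 - <<'E'
from h import *
H=(.0453,0);J=(0,-.052);K=(-.044,-.043);O=(0,0)
P=[(O,(.530,-.122)),(O,(.533,-.127)),(H,(.574,-.112)),(J,(.546,-.175)),(K,(.492,-.179)),(O,(.53,-.118)),(O,(.529,-.125)),(H,(.573,-.116)),(J,(.543,-.172)),(K,(.499,-.176)),(O,(.533,-.126))]
th,t,e=clampfit(P);print(th,t,(e*1e3).round(1).tolist())
R=np.array([[np.cos(th),-np.sin(th)],[np.sin(th),np.cos(th)]])
print([ (R@np.array(v)+t).round(4) for v in (H,J,K)], 'latch hinge clamp frame',R.T@(np.array([.482,-.1275])-t))
im=cv2.imread('pics/top0.png');c=im[195:265,270:345];cv2.imwrite('pics/top_c.png',cv2.resize(c,(750,700))[:600])
E
```

```text
0.2391574457398021 [ 0.530406   -0.12400215] [[0.4, -2.0], [-2.6, 3.0], [0.4, -1.3], [-3.3, 0.5], [5.8, 2.8], [0.4, -6.0], [1.4, 1.0], [1.4, 2.7], [-0.3, -2.5], [-1.2, -0.2], [-2.6, 2.0]]
[array([ 0.5744, -0.1133]), array([ 0.5427, -0.1745]), array([ 0.4978, -0.1762])] latch hinge clamp frame [-0.04785685  0.00806832]
```

View pics/top_c.png

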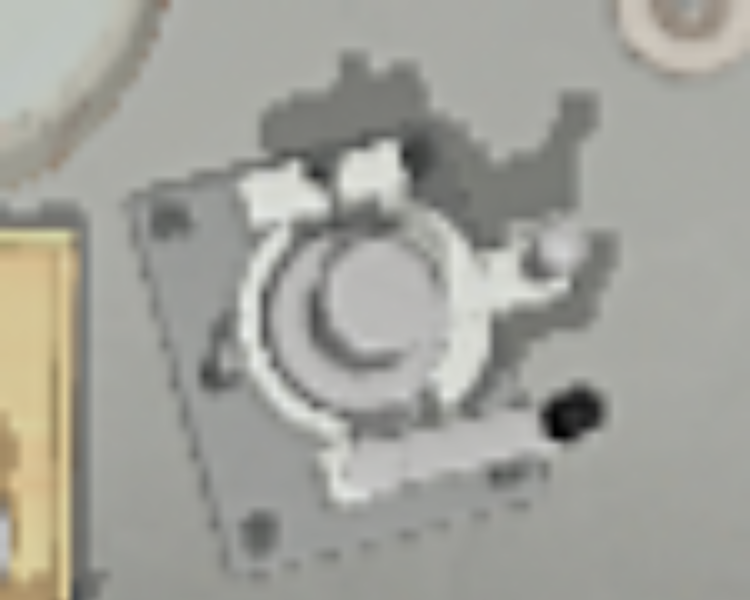

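Emit:
{"api": "apply_moves", "payload": {
  "series": [
    {"offset": [-4,-3.5,0],"rot": [0,0,0]},
    {"offset": [-6,-7,0],"rot": [0,0,0]},
    {"offset": [-8,-11.5,0],"rot": [0,0,0]},
    {"offset": [-10,-16,0],"rot": [0,0,0]},
    {"offset": [-10.5,-18.5,0],"rot": [0,0,0]},
    {"offset": [-10.5,-18.5,0],"rot": [0,0,0]},
    {"offset": [-6.5,-21.5,0],"rot": [0,0,-7]},
    {"offset": [-2.5,-25,0],"rot": [0,0,-14]},
    {"offset": [2,-29.5,0],"rot": [0,0,-20]},
    {"offset": [5.5,-33.5,0],"rot": [0,0,-26]},
    {"offset": [9,-38,0],"rot": [0,0,-32]},
    {"offset": [11.5,-42.5,0],"rot": [0,0,-38]},
    {"offset": [13.5,-47,0],"rot": [0,0,-44]},
    {"offset": [14.5,-52,0],"rot": [0,0,-44]},
    {"offset": [15,-57,0],"rot": [0,0,-44]},
    {"offset": [15,-62,0],"rot": [0,0,-44]},
    {"offset": [15,-67,0],"rot": [0,0,-44]},
    {"offset": [15,-70,0],"rot": [0,0,-44]},
    {"offset": [15,-70,0],"rot": [0,0,-44]}
  ],
  "hand": 0.37
}}

```text
time: 2.9
position: [0.4219, -0.1426, 0.2185]
tool_rot: [0.572, 0.82, -0.001, 0.003]
ft_force: [0.4, 0.4, -0.8]
grip_width: 0.0322
grip_force: 0.0
```

Emit:
{"api": "apply_moves", "payload": {
  "series": [
    {"offset": [4,-1.5,0],"rot": [0,0,0]},
    {"offset": [7.6,-3.4,0],"rot": [0,0,0]},
    {"offset": [7.6,-3.4,0],"rot": [0,0,0]},
    {"offset": [7.6,-3.4,-4],"rot": [0,0,0]},
    {"offset": [7.6,-3.4,-7],"rot": [0,0,0]},
    {"offset": [7.6,-3.4,-9.5],"rot": [0,0,0]},
    {"offset": [7.6,-3.4,-9.5],"rot": [0,0,0]}
  ]
}}

```text
time: 3.6
position: [0.4928, -0.1677, 0.1199]
tool_rot: [0.57, 0.822, -0.0, -0.004]
ft_force: [-0.3, -0.3, 0.3]
grip_width: 0.0323
grip_force: 0.0
```

Emit:
{"api": "apply_moves", "payload": {
  "series": [
    {"offset": [0,0,0],"rot": [0,0,0]},
    {"offset": [0,0,0],"rot": [0,0,0]},
    {"offset": [0,0,0],"rot": [0,0,0]},
    {"offset": [0,0,0],"rot": [0,0,0]}
  ],
  "hand": 0,
  "newtons": 6
}}

```text
time: 4.0
position: [0.4957, -0.1703, 0.1242]
tool_rot: [0.57, 0.822, 0.0, 0.001]
ft_force: [-0.4, -0.3, 2.3]
grip_width: 0.0128
grip_force: 6.0
```

Emit:
{"api": "apply_moves", "payload": {
  "series": [
    {"offset": [-0.66,-0.14,0],"rot": [0,0,-8]},
    {"offset": [-1.33,-0.18,0],"rot": [0,0,-16]},
    {"offset": [-2.0,-0.13,0],"rot": [0,0,-24]},
    {"offset": [-2.65,0.01,0],"rot": [0,0,-32]},
    {"offset": [-3.28,0.24,0],"rot": [0,0,-40]},
    {"offset": [-3.87,0.56,0],"rot": [0,0,-48]},
    {"offset": [-4.42,0.96,0],"rot": [0,0,-56]},
    {"offset": [-4.9,1.42,0],"rot": [0,0,-64]},
    {"offset": [-5.31,1.95,0],"rot": [0,0,-72]},
    {"offset": [-5.64,2.54,0],"rot": [0,0,-80]},
    {"offset": [-5.89,3.16,0],"rot": [0,0,-88]},
    {"offset": [-5.98,3.48,0],"rot": [0,0,-92]},
    {"offset": [-5.98,3.48,0],"rot": [0,0,-92]},
    {"offset": [-5.98,3.48,0],"rot": [0,0,-92]}
  ]
}}

```text
time: 5.4
position: [0.4384, -0.136, 0.1243]
tool_rot: [0.987, 0.16, 0.004, 0.002]
ft_force: [4.7, 1.6, 1.0]
grip_width: 0.0128
grip_force: 6.0
```

Emit:
{"api": "apply_moves", "payload": {
  "series": [
    {"offset": [0,0,0],"rot": [0,0,0]},
    {"offset": [0,0,0],"rot": [0,0,0]},
    {"offset": [0,0,4],"rot": [0,0,0]},
    {"offset": [0,0,8],"rot": [0,0,0]},
    {"offset": [0,0,8],"rot": [0,0,0]}
  ],
  "hand": 0.37
}}

```text
time: 5.9
position: [0.4375, -0.1366, 0.2069]
tool_rot: [0.987, 0.161, 0.003, 0.003]
ft_force: [-0.3, -0.8, 0.5]
grip_width: 0.0315
grip_force: 0.0
```

```bash
python3 - <<'E'
from h import *
for c in ['top','scene']:
    im=save(c,c+'1')
    for q in ['pipe_mouth','jaw_hinge','jaw_post','latch_hinge','latch_knob']:
        r=nets.spot_point(c,q); print(c,q,[(np.round(d['centre'],3).tolist(),round(d['conf'],2)) for d in r][:3])
a=cv2.imread('pics/top1.png')[170:280,190:350];cv2.imwrite('pics/top1c.png',cv2.resize(a,None,fx=5,fy=5))
E
```

```text
top pipe_mouth [([0.531, -0.123, 0.068], 0.88), ([0.532, -0.129, 0.061], 0.45)]
top jaw_hinge [([0.571, -0.113, 0.096], 0.87)]
top jaw_post [([0.54, -0.174, 0.103], 0.5), ([0.527, 0.072, -0.0], 0.25)]
top latch_hinge [([0.488, -0.124, 0.096], 0.72)]
top latch_knob [([0.529, 0.075, 0.002], 0.61)]
scene pipe_mouth [([0.53, -0.128, 0.062], 0.85)]
scene jaw_hinge [([0.571, -0.11, 0.099], 0.58), ([0.466, 0.076, 0.005], 0.16)]
scene jaw_post [([0.547, -0.176, 0.107], 0.68)]
scene latch_hinge [([0.481, -0.128, 0.098], 0.93)]
scene latch_knob [([0.426, -0.137, 0.116], 0.58)]
```

View pics/top1c.png

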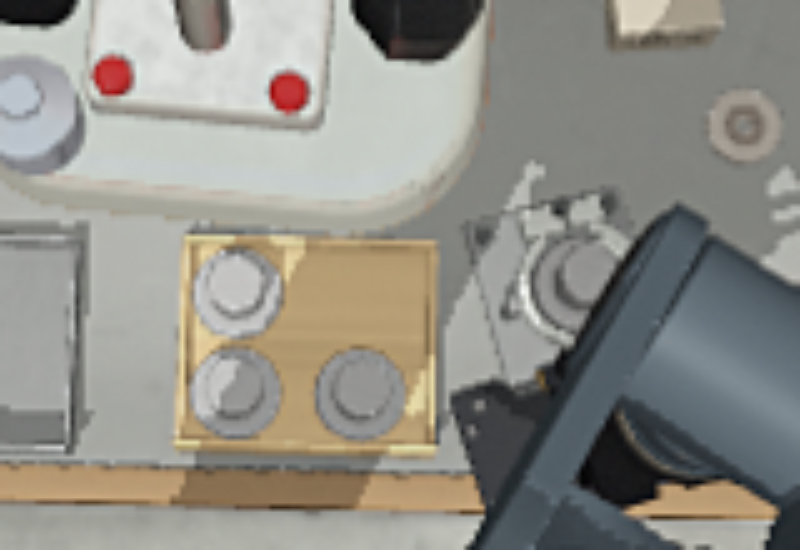

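Emit:
{"api": "apply_moves", "payload": {
  "series": [
    {"offset": [3,-1,0],"rot": [0,0,8]},
    {"offset": [6,-2,0],"rot": [0,0,16]},
    {"offset": [9,-3,0],"rot": [0,0,24]},
    {"offset": [10.9,-3.9,0],"rot": [0,0,32]},
    {"offset": [10.9,-3.9,0],"rot": [0,0,40]},
    {"offset": [10.9,-3.9,-2],"rot": [0,0,45]},
    {"offset": [10.9,-3.9,-5],"rot": [0,0,45]},
    {"offset": [10.9,-3.9,-8],"rot": [0,0,45]},
    {"offset": [10.9,-3.9,-9.1],"rot": [0,0,45]},
    {"offset": [10.9,-3.9,-9.1],"rot": [0,0,45]},
    {"offset": [10.9,-3.9,-9.1],"rot": [0,0,45]}
  ]
}}

```text
time: 7.6
position: [0.5447, -0.1744, 0.1125]
tool_rot: [0.85, 0.526, 0.0, 0.001]
ft_force: [-0.0, 0.2, 0.5]
grip_width: 0.0324
grip_force: 0.0
```

Emit:
{"api": "apply_moves", "payload": {
  "series": [
    {"offset": [0,0,0],"rot": [0,0,0]},
    {"offset": [0,0,0],"rot": [0,0,0]},
    {"offset": [0,0,0],"rot": [0,0,0]},
    {"offset": [0,0,0],"rot": [0,0,0]}
  ],
  "hand": 0,
  "newtons": 8
}}

```text
time: 8.0
position: [0.5445, -0.1742, 0.1126]
tool_rot: [0.85, 0.526, 0.0, 0.001]
ft_force: [-1.0, -0.0, 1.8]
grip_width: 0.0113
grip_force: 8.0
```

Emit:
{"api": "apply_moves", "payload": {
  "series": [
    {"offset": [0.88,-0.36,0],"rot": [0,0,4]},
    {"offset": [1.8,-0.59,0],"rot": [0,0,8]},
    {"offset": [2.74,-0.69,0],"rot": [0,0,12]},
    {"offset": [3.68,-0.66,0],"rot": [0,0,15]},
    {"offset": [4.61,-0.5,0],"rot": [0,0,15]},
    {"offset": [5.52,-0.21,0],"rot": [0,0,15]},
    {"offset": [6.37,0.21,0],"rot": [0,0,15]},
    {"offset": [7.15,0.73,0],"rot": [0,0,15]},
    {"offset": [7.5,1.05,0],"rot": [0,0,15]},
    {"offset": [7.5,1.05,0],"rot": [0,0,15]},
    {"offset": [7.5,1.05,0],"rot": [0,0,15]}
  ]
}}

```text
time: 9.1
position: [0.6198, -0.1632, 0.112]
tool_rot: [0.774, 0.633, 0.001, 0.001]
ft_force: [0.3, 1.1, 3.6]
grip_width: 0.0115
grip_force: 8.0
```

Emit:
{"api": "apply_moves", "payload": {
  "series": [
    {"offset": [0,0,0],"rot": [0,0,0]},
    {"offset": [0,0,0],"rot": [0,0,0]},
    {"offset": [0,0,4],"rot": [0,0,0]},
    {"offset": [0,0,8],"rot": [0,0,0]},
    {"offset": [-5,0,8],"rot": [0,0,0]},
    {"offset": [-10,0,8],"rot": [0,0,0]},
    {"offset": [-15,0,8],"rot": [0,0,0]},
    {"offset": [-20,0,8],"rot": [0,0,0]},
    {"offset": [-20,-5,8],"rot": [0,0,0]},
    {"offset": [-20,-10,8],"rot": [0,0,0]},
    {"offset": [-20,-10,8],"rot": [0,0,0]}
  ],
  "hand": 0.37
}}

```text
time: 10.2
position: [0.4199, -0.2703, 0.1923]
tool_rot: [0.776, 0.631, -0.0, 0.004]
ft_force: [0.2, 0.4, 0.5]
grip_width: 0.032
grip_force: 0.0
```

```bash
python3 - <<'E'
from h import *
for c in ['top','scene']:
    im=save(c,c+'2')
    for q in ['cap_5','pipe_mouth','jaw_hinge','jaw_post','latch_hinge','latch_knob']:
        r=nets.spot_point(c,q); print(c,q,[(np.round(d['centre'],3).tolist(),round(d['conf'],2)) for d in r][:5])
a=cv2.imread('pics/top2.png')[170:280,190:350];b=cv2.imread('pics/scene2.png')[180:290,190:350]
cv2.imwrite('pics/c2.png',np.vstack([cv2.resize(x,None,fx=2.7,fy=2.7,interpolation=cv2.INTER_CUBIC) for x in (a,b)]))
E
```

```text
top cap_5 [([0.527, 0.074, 0.002], 0.72), ([0.472, 0.073, 0.002], 0.69), ([0.53, -0.127, 0.061], 0.56), ([0.47, 0.003, 0.007], 0.5)]
top pipe_mouth [([0.529, -0.124, 0.07], 0.96)]
top jaw_hinge [([0.575, -0.114, 0.101], 0.6)]
top jaw_post [([0.529, -0.123, 0.068], 0.68), ([0.615, -0.163, 0.104], 0.48), ([0.492, 0.247, -0.0], 0.47)]
top latch_hinge [([0.485, -0.124, 0.1], 0.8)]
top latch_knob [([0.431, -0.137, 0.115], 0.44), ([0.644, -0.237, -0.001], 0.37)]
scene cap_5 [([0.465, -0.003, 0.006], 0.65), ([0.467, 0.075, 0.006], 0.56), ([0.526, 0.077, 0.005], 0.5), ([0.528, -0.126, 0.062], 0.47), ([0.483, -0.126, 0.099], 0.22)]
scene pipe_mouth [([0.533, -0.127, 0.069], 0.76), ([0.644, -0.232, 0.005], 0.31)]
scene jaw_hinge []
scene jaw_post [([0.499, 0.032, -0.0], 0.69)]
scene latch_hinge [([0.482, -0.126, 0.097], 0.7)]
scene latch_knob [([0.427, -0.136, 0.115], 0.66)]
```

View pics/c2.png

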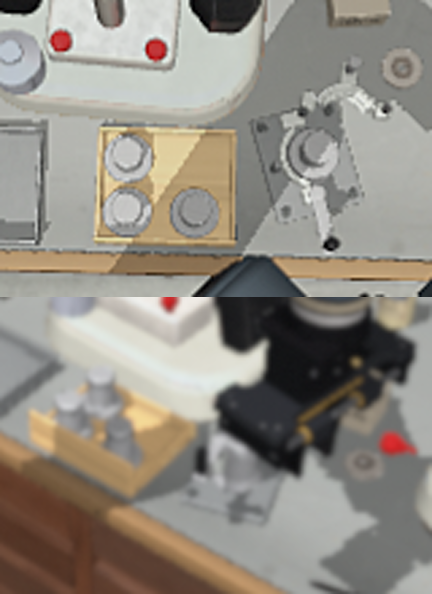

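Emit:
{"api": "apply_moves", "payload": {
  "series": [
    {"offset": [3,3.5,0],"rot": [0,0,8]},
    {"offset": [6,7,0],"rot": [0,0,16]},
    {"offset": [9,10.5,0],"rot": [0,0,24]},
    {"offset": [11.2,13.9,0],"rot": [0,0,32]},
    {"offset": [11.2,13.9,0],"rot": [0,0,40]},
    {"offset": [11.2,13.9,0],"rot": [0,0,48]},
    {"offset": [11.2,13.9,0],"rot": [0,0,56]},
    {"offset": [11.2,13.9,0],"rot": [0,0,64]},
    {"offset": [11.2,13.9,0],"rot": [0,0,72]},
    {"offset": [11.2,13.9,-1],"rot": [0,0,72]},
    {"offset": [11.2,13.9,-4],"rot": [0,0,72]},
    {"offset": [11.2,13.9,-7],"rot": [0,0,72]},
    {"offset": [11.2,13.9,-8.5],"rot": [0,0,72]},
    {"offset": [11.2,13.9,-8.5],"rot": [0,0,72]},
    {"offset": [11.2,13.9,-8.5],"rot": [0,0,72]}
  ],
  "hand": 0.57
}}

```text
time: 12.4
position: [0.531, -0.1245, 0.1065]
tool_rot: [0.255, 0.967, 0.0, -0.0]
ft_force: [1.0, -0.7, 0.9]
grip_width: 0.0494
grip_force: 0.0
```

Emit:
{"api": "apply_moves", "payload": {
  "series": [
    {"offset": [0,0,0],"rot": [0,0,0]},
    {"offset": [0,0,0],"rot": [0,0,0]},
    {"offset": [0,0,0],"rot": [0,0,0]},
    {"offset": [0,0,0],"rot": [0,0,0]},
    {"offset": [0,0,0],"rot": [0,0,0]}
  ],
  "hand": 0.2,
  "newtons": 15
}}

```text
time: 12.9
position: [0.5315, -0.1251, 0.1077]
tool_rot: [0.254, 0.967, -0.0, 0.001]
ft_force: [-1.8, -1.5, 5.4]
grip_width: 0.0324
grip_force: 15.0
```

```bash
python3 - <<'E'
from h import *
o=get_obs();print({k:np.round(o[k],4).tolist() for k in ('position','tool_rot','ft_force','moment','grip_width','q')})
E
```

```text
{'position': [0.5315, -0.1251, 0.1077], 'tool_rot': [0.2544, 0.9671, -0.0004, 0.0008], 'ft_force': [-1.7943, -1.55, 5.4116], 'moment': [-0.2337, 0.2187, 0.0139], 'grip_width': 0.0324, 'q': [-0.4355, 0.5792, 1.7317, -0.0008, 0.8289, -1.4913]}
```

Emit:
{"api": "apply_moves", "payload": {
  "series": [
    {"offset": [0,0,0],"rot": [0,0,0]},
    {"offset": [0,0,0],"rot": [0,0,0]},
    {"offset": [0,0,0],"rot": [0,0,8]},
    {"offset": [0,0,0],"rot": [0,0,16]},
    {"offset": [0,0,0],"rot": [0,0,24]},
    {"offset": [0,0,0],"rot": [0,0,32]},
    {"offset": [0,0,0],"rot": [0,0,40]},
    {"offset": [0,0,0],"rot": [0,0,48]},
    {"offset": [0,0,0],"rot": [0,0,56]},
    {"offset": [0,0,0],"rot": [0,0,60]},
    {"offset": [0,0,0],"rot": [0,0,60]},
    {"offset": [0,0,0],"rot": [0,0,60]}
  ],
  "hand": 0.57
}}

```text
time: 14.1
position: [0.5309, -0.1242, 0.1065]
tool_rot: [-0.262, 0.965, 0.0, -0.0]
ft_force: [-0.2, -0.0, -0.5]
grip_width: 0.0494
grip_force: 0.0
```

```bash
python3 - <<'E'
from h import *
o=get_obs();print({k:np.round(o[k],4).tolist() for k in ('position','tool_rot','ft_force','moment','grip_width','q')})
E
```

```text
{'position': [0.5309, -0.1242, 0.1065], 'tool_rot': [-0.2624, 0.965, 0.0003, -0.0002], 'ft_force': [-0.1515, -0.0017, -0.4715], 'moment': [0.056, 0.0742, -0.0037], 'grip_width': 0.0494, 'q': [-0.435, 0.581, 1.7328, 0.0003, 0.8285, -2.537]}
```

Emit:
{"api": "apply_moves", "payload": {
  "series": [
    {"offset": [0,0,0],"rot": [0,0,0]},
    {"offset": [0,0,0],"rot": [0,0,0]},
    {"offset": [0,0,0],"rot": [0,0,0]},
    {"offset": [0,0,0],"rot": [0,0,0]},
    {"offset": [0,0,0],"rot": [0,0,0]}
  ],
  "hand": 0.2
}}

```text
time: 14.6
position: [0.5309, -0.1244, 0.1068]
tool_rot: [-0.263, 0.965, 0.0, -0.0]
ft_force: [0.1, -0.2, -1.0]
grip_width: 0.0329
grip_force: 15.0
```

```bash
python3 - <<'E'
from h import *
o=get_obs();print({k:np.round(o[k],4).tolist() for k in ('position','tool_rot','ft_force','moment','grip_width','q')})
E
```

```text
{'position': [0.5309, -0.1244, 0.1068], 'tool_rot': [-0.2631, 0.9648, 0.0002, -0.0001], 'ft_force': [0.1118, -0.1764, -0.9951], 'moment': [0.1755, 0.1111, 0.0024], 'grip_width': 0.0329, 'q': [-0.4351, 0.5806, 1.7327, 0.0001, 0.8288, -2.5384]}
```

Emit:
{"api": "apply_moves", "payload": {
  "series": [
    {"offset": [0,0,1],"rot": [0,0,0]},
    {"offset": [0,0,4],"rot": [0,0,0]},
    {"offset": [0,0,8],"rot": [0,0,0]},
    {"offset": [-3,0,10],"rot": [0,0,0]},
    {"offset": [-6.3,1,10],"rot": [0,0,0]},
    {"offset": [-6.3,2,10],"rot": [0,0,0]},
    {"offset": [-6.3,2,10],"rot": [0,0,0]},
    {"offset": [-6.3,2,10],"rot": [0,0,0]},
    {"offset": [-6.3,2,10],"rot": [0,0,0]}
  ],
  "newtons": 20
}}

```text
time: 15.5
position: [0.4693, -0.1052, 0.2069]
tool_rot: [-0.263, 0.965, -0.001, 0.0]
ft_force: [0.1, -0.6, -1.9]
grip_width: 0.0325
grip_force: 20.0
```

Emit:
{"api": "apply_moves", "payload": {
  "series": [
    {"offset": [0,4,0],"rot": [0,0,0]},
    {"offset": [0,8,0],"rot": [0,0,0]},
    {"offset": [0,12,0],"rot": [0,0,0]},
    {"offset": [0,16,0],"rot": [0,0,0]},
    {"offset": [0,20,0],"rot": [0,0,0]},
    {"offset": [0,24,0],"rot": [0,0,0]},
    {"offset": [0,28,0],"rot": [0,0,0]},
    {"offset": [0,32,0],"rot": [0,0,0]},
    {"offset": [0,36,0],"rot": [0,0,0]},
    {"offset": [0,37.6,0],"rot": [0,0,0]},
    {"offset": [0,37.6,0],"rot": [0,0,0]},
    {"offset": [0,37.6,-4],"rot": [0,0,0]},
    {"offset": [0,37.6,-8],"rot": [0,0,0]},
    {"offset": [0,37.6,-12],"rot": [0,0,0]},
    {"offset": [0,37.6,-14.5],"rot": [0,0,0]},
    {"offset": [0,37.6,-15.4],"rot": [0,0,0]},
    {"offset": [0,37.6,-15.4],"rot": [0,0,0]},
    {"offset": [0,37.6,-15.4],"rot": [0,0,0]}
  ]
}}

```text
time: 17.3
position: [0.4693, 0.2711, 0.0536]
tool_rot: [-0.263, 0.965, -0.0, 0.001]
ft_force: [0.1, 1.3, -2.2]
grip_width: 0.0323
grip_force: 20.0
```

```bash
python3 - <<'E'
from h import *
o=get_obs();print({k:np.round(o[k],4).tolist() for k in ('position','tool_rot','ft_force','moment','grip_width','q')})
save('scene','scene3')
a=cv2.imread('pics/scene3.png')[170:290,150:310]
cv2.imwrite('pics/c3.png',cv2.resize(a,None,fx=3,fy=3,interpolation=cv2.INTER_CUBIC))
E
```

```text
{'position': [0.4693, 0.2711, 0.0536], 'tool_rot': [-0.2628, 0.9649, -0.0001, 0.0009], 'ft_force': [0.1299, 1.3233, -2.2134], 'moment': [0.025, -0.0129, 0.0182], 'grip_width': 0.0323, 'q': [0.3177, 0.6666, 1.7715, -0.0003, 0.7016, -1.7847]}
```

View pics/c3.png

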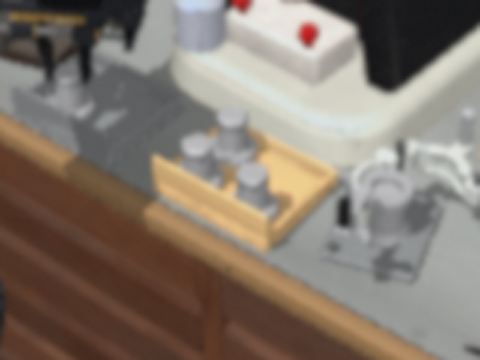

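Emit:
{"api": "apply_moves", "payload": {
  "series": [
    {"offset": [0,0,-0.1],"rot": [0,0,0]},
    {"offset": [0,0,-0.2],"rot": [0,0,0]},
    {"offset": [0,0,-0.3],"rot": [0,0,0]},
    {"offset": [0,0,-0.3],"rot": [0,0,0]}
  ]
}}

```text
time: 17.75
position: [0.4681, 0.2716, 0.0501]
tool_rot: [-0.263, 0.965, -0.0, 0.0]
ft_force: [0.4, 0.2, -0.5]
grip_width: 0.0325
grip_force: 20.0
```

Emit:
{"api": "apply_moves", "payload": {
  "series": [
    {"offset": [0,0,0],"rot": [0,0,0]},
    {"offset": [0,0,0],"rot": [0,0,0]},
    {"offset": [0,0,4],"rot": [0,0,0]},
    {"offset": [0,0,8],"rot": [0,0,0]},
    {"offset": [0,-4,9],"rot": [0,0,-8]},
    {"offset": [0,-8,9],"rot": [0,0,-16]},
    {"offset": [0,-12,9],"rot": [0,0,-24]},
    {"offset": [0,-16,9],"rot": [0,0,-30]},
    {"offset": [0,-19.9,9],"rot": [0,0,-30]},
    {"offset": [0,-19.9,7],"rot": [0,0,-30]},
    {"offset": [0,-19.9,7],"rot": [0,0,-30]}
  ],
  "hand": 0.55
}}

```text
time: 18.85
position: [0.4669, 0.0714, 0.1188]
tool_rot: [-0.003, 1.0, 0.0, -0.002]
ft_force: [-0.1, 0.6, -0.4]
grip_width: 0.0481
grip_force: 0.0
```

```bash
python3 - <<'E'
from h import *
o=get_obs();print({k:np.round(o[k],4).tolist() for k in ('position','tool_rot')})
for c in ['top','scene']:
    im=save(c,c+'4')
    r=nets.spot_point(c,'cap_5'); print(c,[(np.round(d['centre'],3).tolist(),round(d['conf'],2)) for d in r][:6])
a=cv2.imread('pics/top4.png')[170:280,130:350];b=cv2.imread('pics/scene4.png')[170:280,130:350]
cv2.imwrite('pics/c4.png',np.vstack([cv2.resize(x,None,fx=2.5,fy=2.5,interpolation=cv2.INTER_CUBIC) for x in (a,b)]))
E
```

```text
{'position': [0.4669, 0.0714, 0.1188], 'tool_rot': [-0.003, 1.0, 0.0002, -0.0017]}
top [([0.466, 0.27, 0.001], 0.68), ([0.469, 0.001, 0.004], 0.58)]
scene [([0.465, -0.004, 0.006], 0.74), ([0.526, 0.073, 0.006], 0.67), ([0.466, 0.271, 0.008], 0.64), ([0.47, 0.077, 0.006], 0.45)]
```

View pics/c4.png

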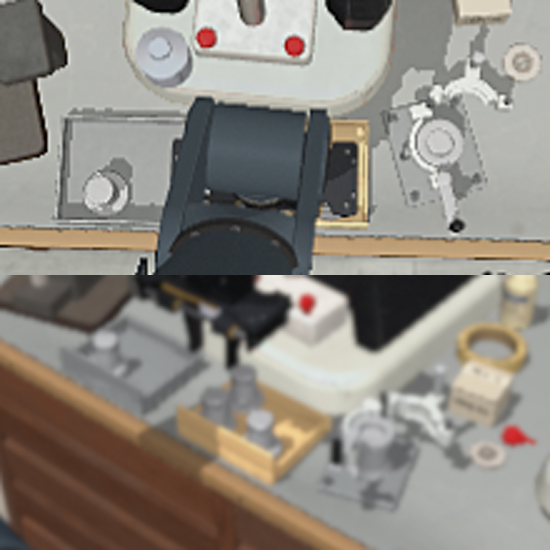

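The old cap stands in the grey tray (top crop 105,190). The gripper is above cap B, so I'll weigh that one first.

Emit:
{"api": "apply_moves", "payload": {
  "series": [
    {"offset": [0.2,0.2,-3],"rot": [0,0,0]},
    {"offset": [0.2,0.2,-5.5],"rot": [0,0,0]},
    {"offset": [0.2,0.2,-6.8],"rot": [0,0,0]},
    {"offset": [0.2,0.2,-6.8],"rot": [0,0,0]},
    {"offset": [0.2,0.2,-6.8],"rot": [0,0,0]}
  ]
}}

```text
time: 19.55
position: [0.4704, 0.0752, 0.0523]
tool_rot: [-0.005, 1.0, -0.0, 0.0]
ft_force: [0.6, -0.6, 0.0]
grip_width: 0.0483
grip_force: 0.0
```

Emit:
{"api": "apply_moves", "payload": {
  "series": [
    {"offset": [0,0,0],"rot": [0,0,0]},
    {"offset": [0,0,0],"rot": [0,0,0]},
    {"offset": [0,0,0],"rot": [0,0,0]},
    {"offset": [0,0,1],"rot": [0,0,0]},
    {"offset": [0,0,3],"rot": [0,0,0]},
    {"offset": [0,0,6],"rot": [0,0,0]},
    {"offset": [0,0,8],"rot": [0,0,0]},
    {"offset": [0,0,8],"rot": [0,0,0]},
    {"offset": [0,0,8],"rot": [0,0,0]},
    {"offset": [0,0,8],"rot": [0,0,0]}
  ],
  "hand": 0.2,
  "newtons": 25
}}

```text
time: 20.55
position: [0.4686, 0.0745, 0.1307]
tool_rot: [-0.004, 1.0, 0.0, -0.002]
ft_force: [-0.0, 0.3, -6.1]
grip_width: 0.0324
grip_force: 25.0
```

Cap B weighs 6.1 N, so it is the solid one. I'll set it down briefly on bare bench and regrip it at 90° to centre it in the gripper.

Emit:
{"api": "apply_moves", "payload": {
  "series": [
    {"offset": [0,0,4],"rot": [0,0,0]},
    {"offset": [0,0,8],"rot": [0,0,0]},
    {"offset": [0,-4,9],"rot": [0,0,0]},
    {"offset": [0,-8.5,9],"rot": [0,0,0]},
    {"offset": [0,-13,9],"rot": [0,0,0]},
    {"offset": [0,-17.5,9],"rot": [0,0,0]},
    {"offset": [1,-22,9],"rot": [0,0,0]},
    {"offset": [2.5,-26.5,9],"rot": [0,0,0]},
    {"offset": [4,-31,9],"rot": [0,0,0]},
    {"offset": [4,-32.5,9],"rot": [0,0,0]},
    {"offset": [4,-32.5,9],"rot": [0,0,0]},
    {"offset": [4,-32.5,5],"rot": [0,0,0]},
    {"offset": [4,-32.5,1],"rot": [0,0,0]},
    {"offset": [4,-32.5,-3],"rot": [0,0,0]},
    {"offset": [4,-32.5,-6],"rot": [0,0,0]},
    {"offset": [4,-32.5,-7.5],"rot": [0,0,0]},
    {"offset": [4,-32.5,-7.5],"rot": [0,0,0]},
    {"offset": [4,-32.5,-7.5],"rot": [0,0,0]}
  ]
}}

```text
time: 22.35
position: [0.5094, -0.2492, 0.0563]
tool_rot: [-0.005, 1.0, 0.001, -0.001]
ft_force: [-0.2, 0.4, -4.2]
grip_width: 0.0319
grip_force: 25.0
```

```bash
python3 - <<'E'
from h import *
o=get_obs();print({k:np.round(o[k],4).tolist() for k in ('position','tool_rot','ft_force','grip_width')})
a=save('scene','scene5')[170:320,180:380]
cv2.imwrite('pics/c5.png',cv2.resize(a[:,:,::-1],None,fx=2.5,fy=2.5,interpolation=cv2.INTER_CUBIC))
E
```

```text
{'position': [0.5094, -0.2492, 0.0563], 'tool_rot': [-0.0049, 1.0, 0.0009, -0.001], 'ft_force': [-0.158, 0.4229, -4.2466], 'grip_width': 0.0319}
```

View pics/c5.png

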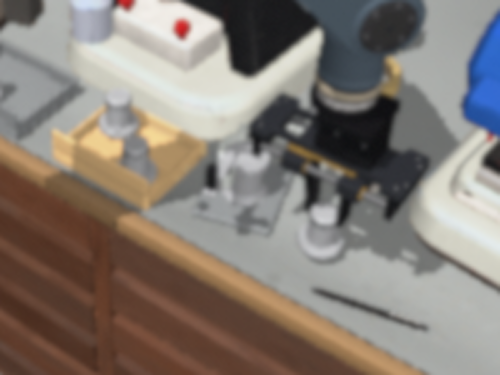

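Emit:
{"api": "apply_moves", "payload": {
  "series": [
    {"offset": [0,0,-0.3],"rot": [0,0,0]},
    {"offset": [0,0,-0.5],"rot": [0,0,0]},
    {"offset": [0,0,-0.7],"rot": [0,0,0]},
    {"offset": [0,0,-0.85],"rot": [0,0,0]},
    {"offset": [0,0,-0.85],"rot": [0,0,0]},
    {"offset": [0,0,-0.85],"rot": [0,0,0]}
  ]
}}

```text
time: 23.0
position: [0.5103, -0.2506, 0.0487]
tool_rot: [-0.004, 1.0, -0.0, 0.0]
ft_force: [-0.8, -0.1, -2.5]
grip_width: 0.0319
grip_force: 25.0
```

Emit:
{"api": "apply_moves", "payload": {
  "series": [
    {"offset": [0,0,0],"rot": [0,0,0]},
    {"offset": [0,0,0],"rot": [0,0,0]},
    {"offset": [0,0,0],"rot": [0,0,-8]},
    {"offset": [0,0,0],"rot": [0,0,-16]},
    {"offset": [0,0,0],"rot": [0,0,-24]},
    {"offset": [0,0,0],"rot": [0,0,-32]},
    {"offset": [0,0,0],"rot": [0,0,-40]},
    {"offset": [0,0,0],"rot": [0,0,-48]},
    {"offset": [0,0,0],"rot": [0,0,-56]},
    {"offset": [0,0,0],"rot": [0,0,-64]},
    {"offset": [0,0,0],"rot": [0,0,-72]},
    {"offset": [0,0,0],"rot": [0,0,-80]},
    {"offset": [0,0,0],"rot": [0,0,-88]},
    {"offset": [0,0,0],"rot": [0,0,-90]},
    {"offset": [0,0,0],"rot": [0,0,-90]}
  ],
  "hand": 0.6
}}

```text
time: 24.5
position: [0.5106, -0.251, 0.0489]
tool_rot: [0.704, 0.71, 0.0, 0.001]
ft_force: [0.4, 0.5, -0.3]
grip_width: 0.0519
grip_force: 0.0
```

Emit:
{"api": "apply_moves", "payload": {
  "series": [
    {"offset": [0,0,0],"rot": [0,0,0]},
    {"offset": [0,0,0],"rot": [0,0,0]},
    {"offset": [0,0,0],"rot": [0,0,0]},
    {"offset": [0,0,0],"rot": [0,0,0]},
    {"offset": [0,0,0],"rot": [0,0,0]}
  ],
  "hand": 0.2
}}

```text
time: 25.0
position: [0.5095, -0.2504, 0.0484]
tool_rot: [0.704, 0.71, -0.0, -0.001]
ft_force: [-2.3, -0.3, 2.5]
grip_width: 0.0322
grip_force: 25.0
```

Emit:
{"api": "apply_moves", "payload": {
  "series": [
    {"offset": [0,0,1],"rot": [0,0,0]},
    {"offset": [0,0,4],"rot": [0,0,-8]},
    {"offset": [0,0,8],"rot": [0,0,-16]},
    {"offset": [0,0,12],"rot": [0,0,-24]},
    {"offset": [0.5,4,13],"rot": [0,0,-32]},
    {"offset": [1.5,8,13],"rot": [0,0,-40]},
    {"offset": [2.1,12,13],"rot": [0,0,-48]},
    {"offset": [2.1,12.6,13],"rot": [0,0,-56]},
    {"offset": [2.1,12.6,13],"rot": [0,0,-60]},
    {"offset": [2.1,12.6,10],"rot": [0,0,-60]},
    {"offset": [2.1,12.6,8],"rot": [0,0,-60]},
    {"offset": [2.1,12.6,7.2],"rot": [0,0,-60]},
    {"offset": [2.1,12.6,7.2],"rot": [0,0,-60]},
    {"offset": [2.1,12.6,7.2],"rot": [0,0,-60]},
    {"offset": [2.1,12.6,7.2],"rot": [0,0,-60]}
  ]
}}

```text
time: 26.5
position: [0.5321, -0.125, 0.1214]
tool_rot: [0.965, 0.263, 0.001, 0.001]
ft_force: [0.6, 0.6, -5.1]
grip_width: 0.0321
grip_force: 25.0
```

Emit:
{"api": "apply_moves", "payload": {
  "series": [
    {"offset": [0,0,0],"rot": [0,0,0]},
    {"offset": [0,0,-0.1],"rot": [0,0,0]},
    {"offset": [0,0,-0.2],"rot": [0,0,0]},
    {"offset": [0,0,-0.3],"rot": [0,0,0]},
    {"offset": [0,0,-0.4],"rot": [0,0,0]},
    {"offset": [0,0,-0.5],"rot": [0,0,0]},
    {"offset": [0,0,-0.6],"rot": [0,0,0]},
    {"offset": [0,0,-0.6],"rot": [0,0,0]},
    {"offset": [0,0,-0.6],"rot": [0,0,0]}
  ]
}}

```text
time: 27.4
position: [0.531, -0.1245, 0.1143]
tool_rot: [0.965, 0.263, -0.0, -0.0]
ft_force: [0.5, 0.3, -4.9]
grip_width: 0.0319
grip_force: 25.0
```

```bash
python3 - <<'E'
from h import *
o=get_obs();print({k:np.round(o[k],4).tolist() for k in ('position','tool_rot','ft_force','grip_width')})
E
```

```text
{'position': [0.531, -0.1245, 0.1143], 'tool_rot': [0.9647, 0.2632, -0.0001, -0.0], 'ft_force': [0.5024, 0.2627, -4.9472], 'grip_width': 0.0319}
```

Emit:
{"api": "apply_moves", "payload": {
  "series": [
    {"offset": [0,0,-0.1],"rot": [0,0,0]},
    {"offset": [0,0,-0.2],"rot": [0,0,0]},
    {"offset": [0,0,-0.3],"rot": [0,0,0]},
    {"offset": [0,0,-0.4],"rot": [0,0,0]},
    {"offset": [0,0,-0.45],"rot": [0,0,0]},
    {"offset": [0,0,-0.45],"rot": [0,0,0]},
    {"offset": [0,0,-0.45],"rot": [0,0,0]}
  ]
}}

```text
time: 28.1
position: [0.5307, -0.1247, 0.1107]
tool_rot: [0.965, 0.263, -0.0, 0.0]
ft_force: [-5.2, -2.3, 5.3]
grip_width: 0.0322
grip_force: 25.0
```

Emit:
{"api": "apply_moves", "payload": {
  "series": [
    {"offset": [0,0,0.1],"rot": [0,0,0]},
    {"offset": [0,0,0.1],"rot": [0,0,0]},
    {"offset": [0,0,0.1],"rot": [0,0,0]},
    {"offset": [0,0,4],"rot": [0,0,0]},
    {"offset": [0,0,8],"rot": [0,0,0]},
    {"offset": [-4,-3,8],"rot": [0,0,8]},
    {"offset": [-8,-6,8],"rot": [0,0,16]},
    {"offset": [-11,-10,8],"rot": [0,0,24]},
    {"offset": [-11,-14,8],"rot": [0,0,32]},
    {"offset": [-11,-14,8],"rot": [0,0,33]},
    {"offset": [-11,-14,8],"rot": [0,0,33]}
  ],
  "hand": 0.55
}}

```text
time: 29.2
position: [0.4213, -0.2665, 0.19]
tool_rot: [0.851, 0.525, 0.0, 0.001]
ft_force: [0.1, 0.6, -0.5]
grip_width: 0.0478
grip_force: 0.0
```

```bash
python3 - <<'E'
from h import *
for c in ['top','scene']:
    im=save(c,c+'6')
    for q in ['cap_5','jaw_post','latch_knob']:
        r=nets.spot_point(c,q); print(c,q,[(np.round(d['centre'],3).tolist(),round(d['conf'],2)) for d in r][:6])
for x in (.061,.068): print([ (c,proj(c,(.531,-.1245,x+.059)).round(1)) for c in ('top','scene')])
a=cv2.imread('pics/top6.png')[190:260,270:350];b=cv2.imread('pics/scene6.png')[200:270,240:320]
cv2.imwrite('pics/c6.png',np.hstack([cv2.resize(x,None,fx=5,fy=5,interpolation=cv2.INTER_CUBIC) for x in (a,b)]))
E
```

```text
top cap_5 [([0.466, 0.266, 0.001], 0.82), ([0.466, 0.002, 0.003], 0.75), ([0.534, -0.127, 0.06], 0.73), ([0.529, 0.072, 0.0], 0.59)]
top jaw_post [([0.618, -0.161, 0.106], 0.55)]
top latch_knob []
scene cap_5 [([0.525, 0.076, 0.008], 0.77), ([0.464, 0.272, 0.005], 0.69), ([0.465, -0.003, 0.006], 0.49), ([0.525, -0.124, 0.06], 0.43), ([0.532, -0.125, 0.066], 0.29)]
scene jaw_post []
scene latch_knob [([0.425, -0.138, 0.115], 0.63)]
[('top', array([307.6, 223.6])), ('scene', array([279.1, 217.9]))]
[('top', array([307.9, 223.2])), ('scene', array([279.2, 216.1]))]
```

View pics/c6.png

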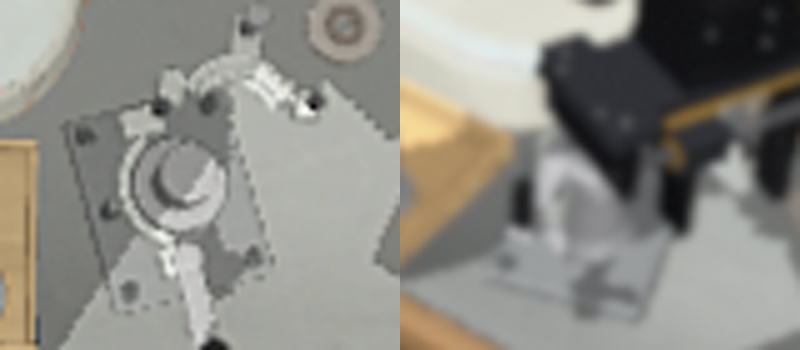

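Emit:
{"api": "apply_moves", "payload": {
  "series": [
    {"offset": [3,4,0],"rot": [0,0,0]},
    {"offset": [6,8,0],"rot": [0,0,0]},
    {"offset": [9,12,0],"rot": [0,0,0]},
    {"offset": [11,14,0],"rot": [0,0,0]},
    {"offset": [11,14,0],"rot": [0,0,0]},
    {"offset": [11,14,-3],"rot": [0,0,0]},
    {"offset": [11,14,-4],"rot": [0,0,0]},
    {"offset": [11,14,-4.3],"rot": [0,0,0]},
    {"offset": [11,14,-4.3],"rot": [0,0,0]}
  ],
  "hand": 0.0
}}

```text
time: 30.5
position: [0.5305, -0.125, 0.1466]
tool_rot: [0.851, 0.526, -0.0, -0.0]
ft_force: [-0.0, -0.2, 0.5]
grip_width: 0.0005
grip_force: 0.0
```

Emit:
{"api": "apply_moves", "payload": {
  "series": [
    {"offset": [0,0,-0.2],"rot": [0,0,0]},
    {"offset": [0,0,-0.3],"rot": [0,0,0]},
    {"offset": [0,0,-0.4],"rot": [0,0,0]},
    {"offset": [0,0,-0.5],"rot": [0,0,0]},
    {"offset": [0,0,-0.5],"rot": [0,0,0]},
    {"offset": [0,0,-0.5],"rot": [0,0,0]}
  ]
}}

```text
time: 31.1
position: [0.5311, -0.1245, 0.1419]
tool_rot: [0.85, 0.526, 0.0, 0.0]
ft_force: [-0.2, -0.4, -0.5]
grip_width: 0.0007
grip_force: 0.0
```

Emit:
{"api": "apply_moves", "payload": {
  "series": [
    {"offset": [0,0,-0.1],"rot": [0,0,0]},
    {"offset": [0,0,-0.1],"rot": [0,0,0]},
    {"offset": [0,0,-0.1],"rot": [0,0,0]}
  ]
}}

```text
time: 31.4
position: [0.5311, -0.1245, 0.1408]
tool_rot: [0.85, 0.526, -0.0, -0.0]
ft_force: [0.2, 0.5, 0.2]
grip_width: 0.0002
grip_force: 0.0
```

Emit:
{"api": "apply_moves", "payload": {
  "series": [
    {"offset": [0,0,4],"rot": [0,0,0]},
    {"offset": [2,-3,5],"rot": [0,0,5]},
    {"offset": [5,-3.9,5],"rot": [0,0,10]},
    {"offset": [8.8,-3.9,5],"rot": [0,0,15]},
    {"offset": [8.8,-3.9,5],"rot": [0,0,15]},
    {"offset": [8.8,-3.9,2],"rot": [0,0,15]},
    {"offset": [8.8,-3.9,-1.5],"rot": [0,0,15]},
    {"offset": [8.8,-3.9,-2.9],"rot": [0,0,15]},
    {"offset": [8.8,-3.9,-2.9],"rot": [0,0,15]}
  ],
  "hand": 0.37
}}

```text
time: 32.3
position: [0.6167, -0.1625, 0.1093]
tool_rot: [0.774, 0.633, -0.001, -0.003]
ft_force: [-0.4, 0.5, 0.6]
grip_width: 0.032
grip_force: 0.0
```

Emit:
{"api": "apply_moves", "payload": {
  "series": [
    {"offset": [0,0,0],"rot": [0,0,0]},
    {"offset": [0,0,0],"rot": [0,0,0]},
    {"offset": [0,0,0],"rot": [0,0,0]},
    {"offset": [0,0,0],"rot": [0,0,0]}
  ],
  "hand": 0.0,
  "newtons": 8
}}

```text
time: 32.7
position: [0.6198, -0.1638, 0.1134]
tool_rot: [0.774, 0.633, 0.001, 0.001]
ft_force: [-0.6, -0.3, 2.4]
grip_width: 0.0111
grip_force: 8.0
```

Emit:
{"api": "apply_moves", "payload": {
  "series": [
    {"offset": [-0.35,-0.32,0],"rot": [0,0,0]},
    {"offset": [-1.13,-0.84,0],"rot": [0,0,0]},
    {"offset": [-1.98,-1.26,0],"rot": [0,0,0]},
    {"offset": [-2.89,-1.55,0],"rot": [0,0,0]},
    {"offset": [-3.82,-1.71,0],"rot": [0,0,0]},
    {"offset": [-4.76,-1.74,0],"rot": [0,0,-3]},
    {"offset": [-5.7,-1.64,0],"rot": [0,0,-7]},
    {"offset": [-6.62,-1.41,0],"rot": [0,0,-11]},
    {"offset": [-7.1,-1.24,0],"rot": [0,0,-15]},
    {"offset": [-7.5,-1.05,0],"rot": [0,0,-15]},
    {"offset": [-7.5,-1.05,0],"rot": [0,0,-15]},
    {"offset": [-7.5,-1.05,0],"rot": [0,0,-15]}
  ]
}}

```text
time: 33.9
position: [0.5432, -0.176, 0.1125]
tool_rot: [0.85, 0.526, -0.001, 0.001]
ft_force: [0.1, -4.8, 6.6]
grip_width: 0.0116
grip_force: 8.0
```

Emit:
{"api": "apply_moves", "payload": {
  "series": [
    {"offset": [-0.1,0.05,0],"rot": [0,0,0]},
    {"offset": [-0.2,0.1,0],"rot": [0,0,0]},
    {"offset": [-0.3,0.15,0],"rot": [0,0,0]},
    {"offset": [-0.4,0.2,0],"rot": [0,0,0]},
    {"offset": [-0.4,0.2,0],"rot": [0,0,0]},
    {"offset": [-0.4,0.2,0],"rot": [0,0,0]}
  ]
}}

```text
time: 34.5
position: [0.5431, -0.1759, 0.1126]
tool_rot: [0.85, 0.526, 0.002, 0.005]
ft_force: [6.9, -6.5, -1.1]
grip_width: 0.0116
grip_force: 8.0
```

Emit:
{"api": "apply_moves", "payload": {
  "series": [
    {"offset": [0.2,-0.1,0],"rot": [0,0,0]},
    {"offset": [0.2,-0.1,0],"rot": [0,0,0]},
    {"offset": [0,0,4],"rot": [0,0,0]},
    {"offset": [0,0,8],"rot": [0,0,0]},
    {"offset": [-3,-3,9],"rot": [0,0,-8]},
    {"offset": [-7,-7,9],"rot": [0,0,-16]},
    {"offset": [-10.6,-10,9],"rot": [0,0,-24]},
    {"offset": [-11,-13,9],"rot": [0,0,-32]},
    {"offset": [-11,-13,9],"rot": [0,0,-40]},
    {"offset": [-11,-13,9],"rot": [0,0,-45]},
    {"offset": [-11,-13,9],"rot": [0,0,-45]}
  ],
  "hand": 0.37
}}

```text
time: 35.6
position: [0.4277, -0.3003, 0.2005]
tool_rot: [0.987, 0.161, -0.002, -0.003]
ft_force: [-0.2, -0.2, 0.1]
grip_width: 0.0322
grip_force: 0.0
```

```bash
python3 - <<'E'
from h import *
for c in ['top','scene']:
    im=save(c,c+'7')
    for q in ['jaw_post','latch_knob','latch_hinge']:
        r=nets.spot_point(c,q); print(c,q,[(np.round(d['centre'],3).tolist(),round(d['conf'],2)) for d in r][:3])
o=get_obs();print({k:np.round(o[k],4).tolist() for k in ('position','tool_rot')})
a=cv2.imread('pics/top7.png')[190:260,270:350];b=cv2.imread('pics/scene7.png')[200:270,240:320]
cv2.imwrite('pics/c7.png',np.hstack([cv2.resize(x,None,fx=5,fy=5,interpolation=cv2.INTER_CUBIC) for x in (a,b)]))
E
```

```text
top jaw_post [([0.541, -0.174, 0.103], 0.61), ([0.53, -0.128, 0.06], 0.25)]
top latch_knob [([0.43, -0.136, 0.116], 0.47), ([0.487, -0.125, 0.098], 0.36)]
top latch_hinge [([0.486, -0.128, 0.098], 0.81)]
scene jaw_post [([0.544, -0.177, 0.106], 0.7)]
scene latch_knob [([0.429, -0.14, 0.112], 0.59)]
scene latch_hinge [([0.481, -0.128, 0.097], 0.7)]
{'position': [0.4301, -0.3017, 0.2018], 'tool_rot': [0.9869, 0.1614, -0.0001, -0.0002]}
```

View pics/c7.png

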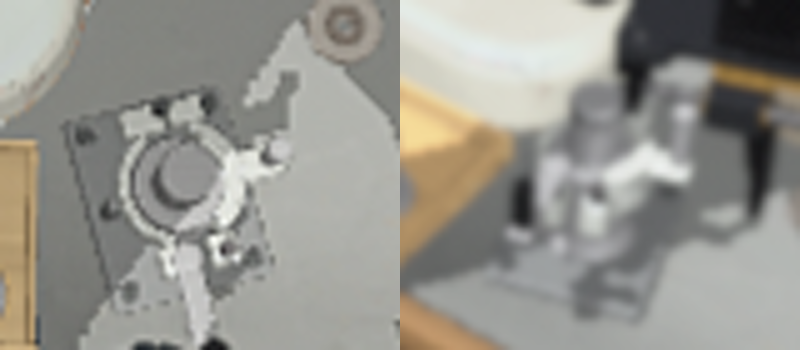

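Emit:
{"api": "apply_moves", "payload": {
  "series": [
    {"offset": [0,4,0],"rot": [0,0,0]},
    {"offset": [0,8,0],"rot": [0,0,0]},
    {"offset": [0,12,0],"rot": [0,0,0]},
    {"offset": [0,15.5,0],"rot": [0,0,0]},
    {"offset": [0.2,16.6,0],"rot": [0,0,0]},
    {"offset": [0.2,16.6,0],"rot": [0,0,0]},
    {"offset": [0.2,16.6,-4],"rot": [0,0,0]},
    {"offset": [0.2,16.6,-7],"rot": [0,0,0]},
    {"offset": [0.2,16.6,-7.9],"rot": [0,0,0]},
    {"offset": [0.2,16.6,-7.9],"rot": [0,0,0]}
  ]
}}

```text
time: 37.0
position: [0.4319, -0.137, 0.1218]
tool_rot: [0.987, 0.16, -0.001, -0.001]
ft_force: [-0.2, -0.5, 0.5]
grip_width: 0.0322
grip_force: 0.0
```

Emit:
{"api": "apply_moves", "payload": {
  "series": [
    {"offset": [0,0,0],"rot": [0,0,0]},
    {"offset": [0,0,0],"rot": [0,0,0]},
    {"offset": [0,0,0],"rot": [0,0,0]},
    {"offset": [0,0,0],"rot": [0,0,0]}
  ],
  "hand": 0.0,
  "newtons": 8
}}

```text
time: 37.4
position: [0.4328, -0.1366, 0.1238]
tool_rot: [0.987, 0.161, 0.001, 0.001]
ft_force: [-0.1, 0.0, 3.1]
grip_width: 0.0131
grip_force: 8.0
```

Emit:
{"api": "apply_moves", "payload": {
  "series": [
    {"offset": [0.22,-0.67,0],"rot": [0,0,8]},
    {"offset": [0.53,-1.3,0],"rot": [0,0,16]},
    {"offset": [0.92,-1.88,0],"rot": [0,0,24]},
    {"offset": [1.4,-2.4,0],"rot": [0,0,32]},
    {"offset": [1.94,-2.86,0],"rot": [0,0,40]},
    {"offset": [2.53,-3.23,0],"rot": [0,0,48]},
    {"offset": [3.18,-3.51,0],"rot": [0,0,56]},
    {"offset": [3.85,-3.7,0],"rot": [0,0,64]},
    {"offset": [4.55,-3.8,0],"rot": [0,0,72]},
    {"offset": [5.25,-3.8,0],"rot": [0,0,80]},
    {"offset": [5.95,-3.7,0],"rot": [0,0,88]},
    {"offset": [6.29,-3.61,0],"rot": [0,0,92]},
    {"offset": [6.29,-3.61,0],"rot": [0,0,92]},
    {"offset": [6.29,-3.61,0],"rot": [0,0,92]}
  ]
}}

```text
time: 38.8
position: [0.4976, -0.1753, 0.124]
tool_rot: [0.569, 0.822, -0.001, 0.004]
ft_force: [2.7, -6.2, -1.7]
grip_width: 0.013
grip_force: 8.0
```

Emit:
{"api": "apply_moves", "payload": {
  "series": [
    {"offset": [0.1,0.03,0],"rot": [0,0,0]},
    {"offset": [0.2,0.06,0],"rot": [0,0,0]},
    {"offset": [0.3,0.1,0],"rot": [0,0,0]},
    {"offset": [0.4,0.13,0],"rot": [0,0,0]},
    {"offset": [0.4,0.13,0],"rot": [0,0,0]}
  ]
}}

```text
time: 39.3
position: [0.4981, -0.175, 0.1239]
tool_rot: [0.568, 0.823, -0.004, 0.002]
ft_force: [-6.2, -11.8, 2.7]
grip_width: 0.0132
grip_force: 8.0
```

Emit:
{"api": "apply_moves", "payload": {
  "series": [
    {"offset": [-0.2,0,0],"rot": [0,0,0]},
    {"offset": [-0.2,0,0],"rot": [0,0,0]},
    {"offset": [-0.2,0,0],"rot": [0,0,0]},
    {"offset": [-0.2,0,4],"rot": [0,0,0]},
    {"offset": [-0.2,0,8],"rot": [0,0,0]},
    {"offset": [-4,1,9],"rot": [0,0,8]},
    {"offset": [-8,3,9],"rot": [0,0,16]},
    {"offset": [-8,7,9],"rot": [0,0,24]},
    {"offset": [-8,11,9],"rot": [0,0,32]},
    {"offset": [-8,15,9],"rot": [0,0,40]},
    {"offset": [-8,19,9],"rot": [0,0,48]},
    {"offset": [-8,23,9],"rot": [0,0,56]},
    {"offset": [-8,27,9],"rot": [0,0,64]},
    {"offset": [-8,31,9],"rot": [0,0,70]},
    {"offset": [-8,34,9],"rot": [0,0,70]},
    {"offset": [-8,34,9],"rot": [0,0,70]}
  ],
  "hand": 0.37
}}

```text
time: 40.9
position: [0.4185, 0.1726, 0.213]
tool_rot: [-0.007, 1.0, 0.001, 0.0]
ft_force: [0.0, -0.4, -0.4]
grip_width: 0.0319
grip_force: 0.0
```

```bash
python3 - <<'E'
from h import *
for c in ['top','scene']:
    im=save(c,c+'8')
    for q in ['cap_5','jaw_post','latch_knob','tray']:
        r=nets.spot_point(c,q); print(c,q,[(np.round(d['centre'],3).tolist(),round(d['conf'],2)) for d in r][:5])
o=get_obs();print({k:np.round(o[k],4).tolist() for k in ('position','tool_rot')})
a=cv2.imread('pics/top8.png')[180:260,190:350];b=cv2.imread('pics/scene8.png')[180:270,160:320]
cv2.imwrite('pics/c8.png',np.vstack([cv2.resize(x,None,fx=3.3,fy=3.3,interpolation=cv2.INTER_CUBIC) for x in (a,b)]))
E
```

```text
top cap_5 [([0.468, -0.001, 0.007], 0.85), ([0.53, 0.075, 0.002], 0.71)]
top jaw_post [([0.542, -0.174, 0.105], 0.46)]
top latch_knob [([0.498, -0.178, 0.115], 0.65)]
top tray [([0.488, 0.249, -0.001], 0.85), ([0.644, -0.237, -0.001], 0.6)]
scene cap_5 [([0.528, 0.077, 0.006], 0.76), ([0.53, -0.125, 0.062], 0.75), ([0.465, 0.27, 0.006], 0.69), ([0.464, -0.004, 0.008], 0.63)]
scene jaw_post [([0.544, -0.175, 0.106], 0.67)]
scene latch_knob [([0.458, -0.338, 0.004], 0.57), ([0.498, -0.179, 0.114], 0.43), ([0.525, 0.076, 0.006], 0.33)]
scene tray [([0.493, 0.251, -0.0], 0.88)]
{'position': [0.4191, 0.1685, 0.2129], 'tool_rot': [-0.0037, 1.0, -0.0, -0.0]}
```

View pics/c8.png

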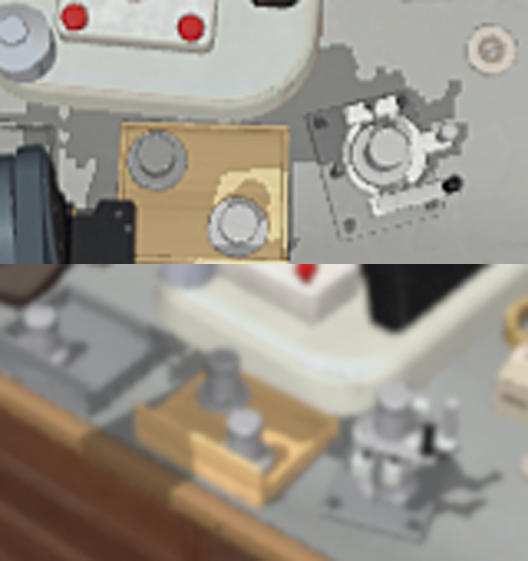

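The jaw and latch are shut again (top crop: post 448,132, knob 452,184). Next is cap A.

Emit:
{"api": "apply_moves", "payload": {
  "series": [
    {"offset": [3,-4,0],"rot": [0,0,0]},
    {"offset": [6,-7,-2],"rot": [0,0,0]},
    {"offset": [9,-9.4,-4],"rot": [0,0,0]},
    {"offset": [10.9,-9.4,-6],"rot": [0,0,0]},
    {"offset": [10.9,-9.4,-8],"rot": [0,0,0]},
    {"offset": [10.9,-9.4,-9],"rot": [0,0,0]},
    {"offset": [10.9,-9.4,-12],"rot": [0,0,0]},
    {"offset": [10.9,-9.4,-15],"rot": [0,0,0]},
    {"offset": [10.9,-9.4,-16.1],"rot": [0,0,0]},
    {"offset": [10.9,-9.4,-16.1],"rot": [0,0,0]},
    {"offset": [10.9,-9.4,-16.1],"rot": [0,0,0]}
  ],
  "hand": 0.55
}}

```text
time: 42.5
position: [0.5285, 0.0752, 0.0527]
tool_rot: [-0.005, 1.0, -0.0, 0.001]
ft_force: [-0.6, 0.8, -0.5]
grip_width: 0.048
grip_force: 0.0
```

Emit:
{"api": "apply_moves", "payload": {
  "series": [
    {"offset": [0,0,0],"rot": [0,0,0]},
    {"offset": [0,0,0],"rot": [0,0,0]},
    {"offset": [0,0,0],"rot": [0,0,0]},
    {"offset": [0,0,1],"rot": [0,0,0]},
    {"offset": [0,0,3],"rot": [0,0,0]},
    {"offset": [0,0,6],"rot": [0,0,0]},
    {"offset": [0,0,8],"rot": [0,0,0]},
    {"offset": [0,0,8],"rot": [0,0,0]},
    {"offset": [0,0,8],"rot": [0,0,0]}
  ],
  "hand": 0.2,
  "newtons": 20
}}

```text
time: 43.4
position: [0.5278, 0.0752, 0.1321]
tool_rot: [-0.004, 1.0, -0.0, 0.0]
ft_force: [-0.2, -0.7, -2.1]
grip_width: 0.0324
grip_force: 20.0
```

Emit:
{"api": "apply_moves", "payload": {
  "series": [
    {"offset": [-1.5,4,0],"rot": [0,0,0]},
    {"offset": [-1.5,8,0],"rot": [0,0,0]},
    {"offset": [-0.9,12,0],"rot": [0,0,0]},
    {"offset": [-0.7,13.5,0],"rot": [0,0,0]},
    {"offset": [-0.7,13.5,0],"rot": [0,0,0]},
    {"offset": [-0.7,13.5,-4],"rot": [0,0,0]},
    {"offset": [-0.7,13.5,-6.5],"rot": [0,0,0]},
    {"offset": [-0.7,13.5,-7.6],"rot": [0,0,0]},
    {"offset": [-0.7,13.5,-7.9],"rot": [0,0,0]},
    {"offset": [-0.7,13.5,-8.1],"rot": [0,0,0]},
    {"offset": [-0.7,13.5,-8.1],"rot": [0,0,0]},
    {"offset": [-0.7,13.5,-8.1],"rot": [0,0,0]}
  ]
}}

```text
time: 44.6
position: [0.5213, 0.209, 0.0522]
tool_rot: [-0.004, 1.0, -0.0, 0.0]
ft_force: [-2.0, -2.5, 6.0]
grip_width: 0.0323
grip_force: 20.0
```

Emit:
{"api": "apply_moves", "payload": {
  "series": [
    {"offset": [0,0,0],"rot": [0,0,0]},
    {"offset": [0,0,0],"rot": [0,0,0]},
    {"offset": [0,0,4],"rot": [0,0,0]},
    {"offset": [0,0,8],"rot": [0,0,0]},
    {"offset": [-3,-4,9],"rot": [0,0,0]},
    {"offset": [-5.4,-8,9],"rot": [0,0,0]},
    {"offset": [-5.4,-12,9],"rot": [0,0,0]},
    {"offset": [-5.4,-16,9],"rot": [0,0,0]},
    {"offset": [-5.4,-20,9],"rot": [0,0,0]},
    {"offset": [-5.4,-21.2,9],"rot": [0,0,0]},
    {"offset": [-5.4,-21.2,9],"rot": [0,0,0]}
  ],
  "hand": 0.53
}}

```text
time: 45.7
position: [0.4675, -0.0034, 0.141]
tool_rot: [-0.003, 1.0, -0.0, 0.0]
ft_force: [0.3, -0.2, 0.0]
grip_width: 0.046
grip_force: 0.0
```

```bash
python3 - <<'E'
from h import *
for c in ['top','scene']:
    save(c,c+'9'); r=nets.spot_point(c,'cap_5'); print(c,[(np.round(d['centre'],3).tolist(),round(d['conf'],2)) for d in r][:6])
o=get_obs();print({k:np.round(o[k],4).tolist() for k in ('position','tool_rot')})
E
```

```text
top [([0.515, 0.207, 0.001], 0.51), ([0.466, 0.27, 0.002], 0.5), ([0.532, -0.127, 0.058], 0.46), ([0.465, -0.004, 0.005], 0.38)]
scene [([0.467, 0.272, 0.007], 0.66), ([0.528, -0.123, 0.062], 0.63), ([0.46, -0.008, 0.009], 0.59), ([0.513, 0.21, 0.004], 0.48)]
{'position': [0.4667, -0.0005, 0.1408], 'tool_rot': [-0.0052, 1.0, 0.0003, -0.0002]}
```

Emit:
{"api": "apply_moves", "payload": {
  "series": [
    {"offset": [0,4,0],"rot": [0,0,0]},
    {"offset": [0,8,0],"rot": [0,0,0]},
    {"offset": [0,12,0],"rot": [0,0,0]},
    {"offset": [1.5,16,0],"rot": [0,0,0]},
    {"offset": [4,20,0],"rot": [0,0,0]},
    {"offset": [5,21.1,0],"rot": [0,0,0]},
    {"offset": [5,21.1,0],"rot": [0,0,0]},
    {"offset": [5,21.1,-4],"rot": [0,0,0]},
    {"offset": [5,21.1,-7.5],"rot": [0,0,0]},
    {"offset": [5,21.1,-8.8],"rot": [0,0,0]},
    {"offset": [5,21.1,-8.8],"rot": [0,0,0]}
  ]
}}

```text
time: 47.0
position: [0.5144, 0.2086, 0.0511]
tool_rot: [-0.005, 1.0, -0.001, -0.003]
ft_force: [-0.6, 0.0, 0.1]
grip_width: 0.046
grip_force: 0.0
```

Emit:
{"api": "apply_moves", "payload": {
  "series": [
    {"offset": [0,0,0],"rot": [0,0,0]},
    {"offset": [0,0,0],"rot": [0,0,0]},
    {"offset": [0,0,0],"rot": [0,0,0]},
    {"offset": [0,0,0.4],"rot": [0,0,0]},
    {"offset": [0.4,0,0.4],"rot": [0,0,0]},
    {"offset": [0.7,-0.2,0.4],"rot": [0,0,0]},
    {"offset": [0.7,-0.2,0.1],"rot": [0,0,0]},
    {"offset": [0.7,-0.2,0.1],"rot": [0,0,0]}
  ],
  "hand": 0.2
}}

```text
time: 47.8
position: [0.5255, 0.2071, 0.0544]
tool_rot: [-0.004, 1.0, 0.0, 0.001]
ft_force: [0.9, -0.0, 3.9]
grip_width: 0.0317
grip_force: 20.0
```

Emit:
{"api": "apply_moves", "payload": {
  "series": [
    {"offset": [0,0,0],"rot": [0,0,0]},
    {"offset": [0,0,0],"rot": [0,0,0]},
    {"offset": [0,0,4],"rot": [0,0,0]},
    {"offset": [0,0,8],"rot": [0,0,0]},
    {"offset": [-3,-4,8.7],"rot": [0,0,0]},
    {"offset": [-5.8,-8,8.7],"rot": [0,0,0]},
    {"offset": [-5.8,-12,8.7],"rot": [0,0,0]},
    {"offset": [-5.8,-16,8.7],"rot": [0,0,0]},
    {"offset": [-5.8,-20,8.7],"rot": [0,0,0]},
    {"offset": [-5.8,-21.1,8.7],"rot": [0,0,0]},
    {"offset": [-5.8,-21.1,8.7],"rot": [0,0,0]}
  ],
  "hand": 0.53
}}

```text
time: 48.9
position: [0.4658, -0.0049, 0.1406]
tool_rot: [-0.003, 1.0, 0.0, -0.0]
ft_force: [0.2, 1.0, -0.5]
grip_width: 0.046
grip_force: 0.0
```

```bash
python3 - <<'E'
from h import *
for c in ['top','scene']:
    save(c,c+'10'); r=nets.spot_point(c,'cap_5'); print(c,[(np.round(d['centre'],3).tolist(),round(d['conf'],2)) for d in r][:6])
    r=nets.search_frame(c,'cap_5'); print(c,[(np.round(d['centre'],3).tolist(),round(d['conf'],2)) for d in r][:6])
o=get_obs();print({k:np.round(o[k],4).tolist() for k in ('position','tool_rot')})
E
```

```text
top [([0.466, 0.269, 0.004], 0.74), ([0.525, 0.203, 0.001], 0.7), ([0.534, -0.127, 0.059], 0.63), ([0.466, -0.005, 0.002], 0.46), ([0.489, 0.249, 0.0], 0.3)]
top [([0.53, -0.129, 0.118], 0.71), ([0.464, 0.265, 0.021], 0.66), ([0.521, 0.2, 0.018], 0.59)]
scene [([0.532, -0.124, 0.056], 0.73), ([0.464, 0.271, 0.007], 0.67), ([0.52, 0.207, 0.004], 0.57), ([0.459, -0.009, 0.004], 0.44), ([0.498, -0.182, 0.114], 0.38)]
scene [([0.513, 0.197, 0.038], 0.53), ([0.522, -0.128, 0.102], 0.5), ([0.458, -0.017, 0.054], 0.46), ([0.461, 0.258, 0.048], 0.43)]
{'position': [0.4657, -0.0024, 0.1407], 'tool_rot': [-0.0056, 1.0, 0.0002, -0.0002]}
```

Emit:
{"api": "apply_moves", "payload": {
  "series": [
    {"offset": [0,-0.2,-4],"rot": [0,0,0]},
    {"offset": [0,-0.2,-7.5],"rot": [0,0,0]},
    {"offset": [0,-0.2,-8.9],"rot": [0,0,0]},
    {"offset": [0,-0.2,-8.9],"rot": [0,0,0]},
    {"offset": [0,-0.2,-8.9],"rot": [0,0,0]}
  ]
}}

```text
time: 49.7
position: [0.4661, -0.0052, 0.0519]
tool_rot: [-0.005, 1.0, 0.0, -0.0]
ft_force: [0.4, 0.5, 0.3]
grip_width: 0.0462
grip_force: 0.0
```

Emit:
{"api": "apply_moves", "payload": {
  "series": [
    {"offset": [0,0,0],"rot": [0,0,0]},
    {"offset": [0,0,0],"rot": [0,0,0]},
    {"offset": [0,0,0],"rot": [0,0,0]},
    {"offset": [0,0,1],"rot": [0,0,0]},
    {"offset": [0,0,3],"rot": [0,0,0]},
    {"offset": [0,0,6],"rot": [0,0,0]},
    {"offset": [0,0,8],"rot": [0,0,0]},
    {"offset": [0,4,8],"rot": [0,0,0]},
    {"offset": [0,8,8],"rot": [0,0,0]},
    {"offset": [0,12,8],"rot": [0,0,0]},
    {"offset": [0,16,8],"rot": [0,0,0]},
    {"offset": [0,20,8],"rot": [0,0,0]},
    {"offset": [-0.2,20.9,8],"rot": [0,0,0]},
    {"offset": [-0.2,20.9,8],"rot": [0,0,0]},
    {"offset": [-0.2,20.9,8],"rot": [0,0,0]}
  ],
  "hand": 0.2
}}

```text
time: 51.2
position: [0.4636, 0.2024, 0.132]
tool_rot: [-0.005, 1.0, -0.0, -0.0]
ft_force: [0.1, -0.2, -1.5]
grip_width: 0.0326
grip_force: 20.0
```

Emit:
{"api": "apply_moves", "payload": {
  "series": [
    {"offset": [0,0,-3],"rot": [0,0,0]},
    {"offset": [0,0,-6],"rot": [0,0,0]},
    {"offset": [0,0,-7.5],"rot": [0,0,0]},
    {"offset": [0,0,-7.9],"rot": [0,0,0]},
    {"offset": [0,0,-8.1],"rot": [0,0,0]},
    {"offset": [0,0,-8.1],"rot": [0,0,0]}
  ]
}}

```text
time: 51.8
position: [0.467, 0.2057, 0.0539]
tool_rot: [-0.001, 1.0, 0.004, 0.004]
ft_force: [-2.5, 15.9, 18.1]
grip_width: 0.034
grip_force: 20.7
```

Emit:
{"api": "apply_moves", "payload": {
  "series": [
    {"offset": [0,0,1],"rot": [0,0,0]},
    {"offset": [0,0,3],"rot": [0,0,0]},
    {"offset": [0,0.4,4],"rot": [0,0,0]},
    {"offset": [0,0.4,4],"rot": [0,0,0]},
    {"offset": [0,0.4,4],"rot": [0,0,0]}
  ]
}}

```text
time: 52.3
position: [0.464, 0.2065, 0.0908]
tool_rot: [-0.004, 1.0, -0.0, -0.0]
ft_force: [-0.4, -0.1, -1.9]
grip_width: 0.034
grip_force: 19.3
```

```bash
python3 - <<'E'
from h import *
for c in ['top','scene']:
    save(c,c+'11'); r=nets.spot_point(c,'cap_5'); print(c,[(np.round(d['centre'],3).tolist(),round(d['conf'],2)) for d in r][:6])
    r=nets.spot_point(c,'tray'); print(c,[(np.round(d['centre'],3).tolist(),round(d['conf'],2)) for d in r][:2])
o=get_obs();print({k:np.round(o[k],4).tolist() for k in ('position','tool_rot','ft_force','grip_width')})
a=cv2.imread('pics/top11.png')[195:275,130:260];b=cv2.imread('pics/scene11.png')[170:260,130:260]
cv2.imwrite('pics/c11.png',np.vstack([cv2.resize(x,None,fx=3.5,fy=3.5,interpolation=cv2.INTER_CUBIC) for x in (a,b)]))
E
```

```text
top [([0.533, -0.127, 0.062], 0.68)]
top []
scene [([0.53, -0.123, 0.062], 0.8), ([0.521, 0.207, 0.002], 0.66), ([0.465, 0.27, 0.007], 0.5), ([0.46, 0.191, 0.05], 0.49)]
scene [([0.492, 0.251, -0.0], 0.75)]
{'position': [0.4636, 0.207, 0.0902], 'tool_rot': [-0.0045, 1.0, -0.0002, -0.0007], 'ft_force': [-0.4731, 0.1761, -2.1546], 'grip_width': 0.034}
```

View pics/c11.png

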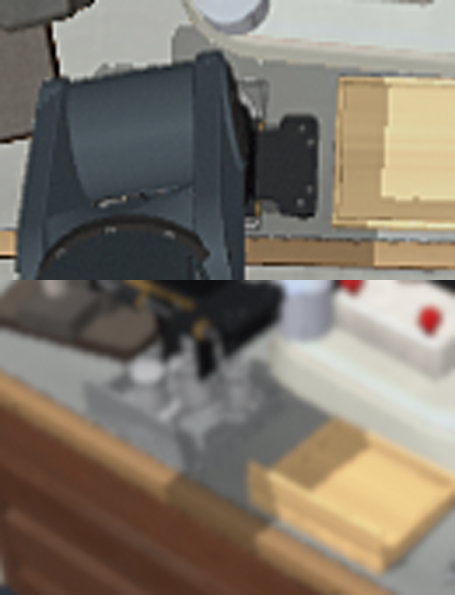

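```bash
python3 - <<'E'
from h import *
b=cv2.imread('pics/scene11.png')[180:225,150:220]
for X in [(.4636,.207,.043),(.4636,.207,.102),(.4636,.19,.05)]: print(proj('scene',X).round(1))
cv2.imwrite('pics/c12.png',cv2.resize(b,None,fx=11,fy=11,interpolation=cv2.INTER_CUBIC))
E
```

```text
[184.7 206.2]
[183.2 192.4]
[188.2 206.6]
```

View pics/c12.png

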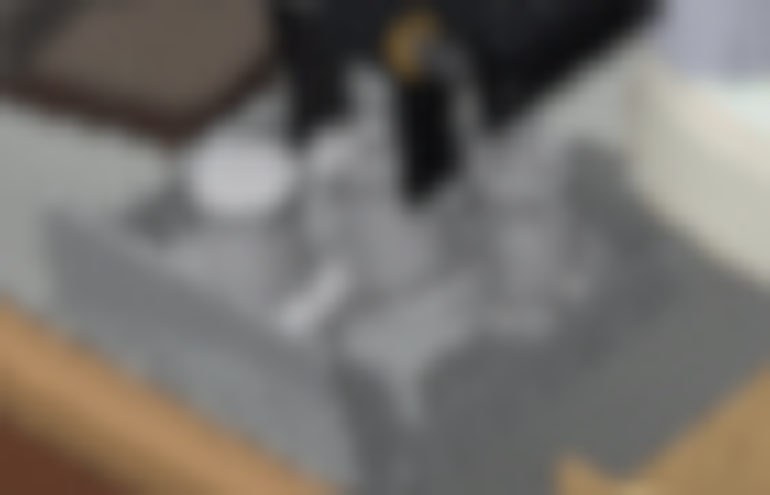

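Emit:
{"api": "apply_moves", "payload": {
  "series": [
    {"offset": [0,0,4],"rot": [0,0,0]},
    {"offset": [0.5,-4,5],"rot": [0,0,0]},
    {"offset": [1.5,-8,5],"rot": [0,0,0]},
    {"offset": [2.5,-12,5],"rot": [0,0,0]},
    {"offset": [3,-16,5],"rot": [0,0,0]},
    {"offset": [3,-17.5,5],"rot": [0,0,0]},
    {"offset": [3,-17.5,5],"rot": [0,0,0]},
    {"offset": [3,-17.5,2],"rot": [0,0,0]},
    {"offset": [3,-17.5,-1],"rot": [0,0,0]},
    {"offset": [3,-17.5,-2.5],"rot": [0,0,0]},
    {"offset": [3,-17.5,-2.5],"rot": [0,0,0]}
  ]
}}

```text
time: 53.7
position: [0.4919, 0.0334, 0.0638]
tool_rot: [-0.005, 1.0, 0.001, -0.003]
ft_force: [-0.2, 0.2, -0.2]
grip_width: 0.0338
grip_force: 19.3
```

```bash
python3 - <<'E'
from h import *
o=get_obs();print({k:np.round(o[k],4).tolist() for k in ('position','ft_force','grip_width')})
b=save('scene','scene12')[:,:,::-1]
for X in [(.4936,.032,.018),(.4936,.032,.077)]: print(proj('scene',X).round(1))
b=b[190:250,190:270]
cv2.imwrite('pics/c13.png',cv2.resize(b,None,fx=9,fy=9,interpolation=cv2.INTER_CUBIC))
E
```

```text
{'position': [0.4919, 0.0334, 0.0638], 'ft_force': [-0.1923, 0.1767, -0.2186], 'grip_width': 0.0338}
[230.7 228.3]
[230.4 214.5]
```

View pics/c13.png

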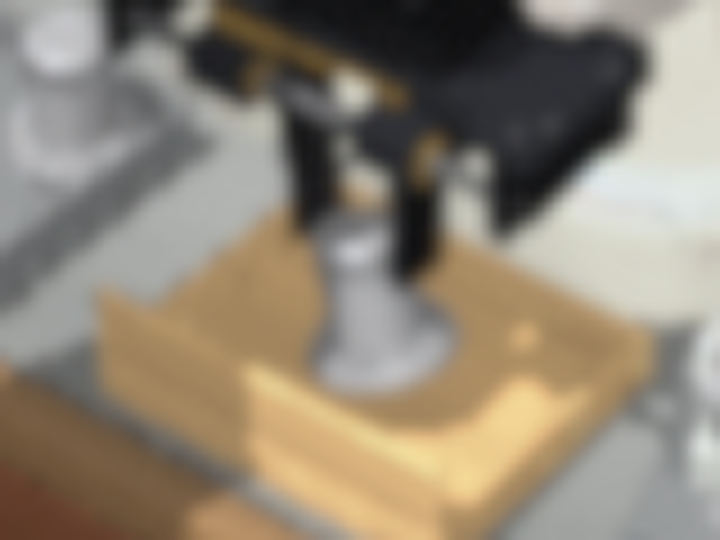

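Emit:
{"api": "apply_moves", "payload": {
  "series": [
    {"offset": [0,0,0],"rot": [0,0,0]},
    {"offset": [0,0,-0.2],"rot": [0,0,0]},
    {"offset": [0,0,-0.4],"rot": [0,0,0]},
    {"offset": [0,0,-0.4],"rot": [0,0,0]}
  ],
  "newtons": 3
}}

```text
time: 54.15
position: [0.4941, 0.0322, 0.0622]
tool_rot: [-0.005, 1.0, -0.0, 0.0]
ft_force: [-1.2, 0.0, -2.1]
grip_width: 0.0338
grip_force: 2.9
```

Emit:
{"api": "apply_moves", "payload": {
  "series": [
    {"offset": [0,0,0],"rot": [0,0,0]},
    {"offset": [0,0,0],"rot": [0,0,0]},
    {"offset": [0,0,0],"rot": [0,0,0]},
    {"offset": [0,0,0],"rot": [0,0,0]}
  ],
  "hand": 0.55
}}

```text
time: 54.55
position: [0.4941, 0.0321, 0.062]
tool_rot: [-0.004, 1.0, -0.0, 0.0]
ft_force: [-0.9, 0.5, -0.8]
grip_width: 0.047
grip_force: 0.0
```

Emit:
{"api": "apply_moves", "payload": {
  "series": [
    {"offset": [0,0,4],"rot": [0,0,0]},
    {"offset": [0,0,8],"rot": [0,0,0]},
    {"offset": [-2,0,12],"rot": [0,0,0]},
    {"offset": [-6,5,12],"rot": [0,0,0]},
    {"offset": [-6,10,12],"rot": [0,0,0]},
    {"offset": [-6,15,12],"rot": [0,0,0]},
    {"offset": [-6,15,12],"rot": [0,0,0]}
  ]
}}

```text
time: 55.25
position: [0.4331, 0.1859, 0.1823]
tool_rot: [-0.007, 1.0, 0.001, 0.001]
ft_force: [-1.0, -0.1, -0.3]
grip_width: 0.0479
grip_force: 0.0
```

```bash
python3 - <<'E'
from h import *
for c in ['top','scene']:
    im=save(c,c+'13'); r=nets.spot_point(c,'cap_5'); print(c,[(np.round(d['centre'],3).tolist(),round(d['conf'],2)) for d in r][:6])
    r=nets.search_frame(c,'cap_5'); print(c,[(np.round(d['centre'],3).tolist(),round(d['conf'],2)) for d in r][:6])
o=get_obs();print({k:np.round(o[k],4).tolist() for k in ('position','tool_rot')})
E
```

```text
top [([0.49, 0.028, 0.006], 0.79), ([0.531, -0.127, 0.062], 0.5)]
top [([0.528, -0.122, 0.075], 0.79), ([0.49, 0.027, 0.021], 0.7)]
scene [([0.531, -0.122, 0.062], 0.79), ([0.49, 0.023, 0.006], 0.75), ([0.523, 0.208, 0.004], 0.61), ([0.465, 0.271, 0.004], 0.45)]
scene [([0.481, 0.014, 0.034], 0.79), ([0.491, 0.017, 0.013], 0.72), ([0.521, -0.128, 0.101], 0.61), ([0.462, 0.26, 0.045], 0.52), ([0.516, 0.201, 0.037], 0.44), ([0.503, -0.145, 0.017], 0.37)]
{'position': [0.4341, 0.1808, 0.1817], 'tool_rot': [-0.0036, 1.0, -0.0003, -0.0003]}
```

```bash
python3 - <<'E'
from h import *
im=cv2.imread('pics/top13.png',0)
c=cv2.resize(im[205:265,230:280],None,fx=8,fy=8,interpolation=cv2.INTER_CUBIC)
for lo,hi in((60,85),(32,50)):
    h=cv2.HoughCircles(c,cv2.HOUGH_GRADIENT,1,30,param1=80,param2=18,minRadius=lo,maxRadius=hi)
    print(None if h is None else [(230+x/8,205+y/8,r/8) for x,y,r in h[0][:4].tolist()])
for z,n in((.020,'flange'),(.064,'hub')): print(n,proj('top',(.490,.0265,z)).round(1))
# scene: NCC of this cap patch against an upright cap earlier (scene10 cap C at .466,-.003)
a=cv2.imread('pics/scene10.png',0);b=cv2.imread('pics/scene13.png',0)
p=proj('scene',(.466,-.003,.035)).round().astype(int);q=proj('scene',(.49,.0255,.035)).round().astype(int)
t=a[p[1]-11:p[1]+11,p[0]-9:p[0]+9];s=b[q[1]-17:q[1]+17,q[0]-15:q[0]+15]
print(cv2.minMaxLoc(cv2.matchTemplate(s,t,cv2.TM_CCOEFF_NORMED)))
E
```

```text
None
None
flange [253.2 240.7]
hub [253.2 239.1]
(-0.40520769357681274, 0.7165041565895081, (12, 2), (6, 6))
```

```bash
python3 - <<'E'
from h import *
def mask(f,X,cam,w,h):
    im=cv2.imread(f);q=proj(cam,X).round().astype(int)
    c=im[q[1]-h:q[1]+h,q[0]-w:q[0]+w];s=cv2.cvtColor(c,cv2.COLOR_BGR2HSV)[:,:,1]
    return s
for f,X,cam in(('pics/scene13.png',(.49,.0255,.035),'scene'),('pics/scene10.png',(.466,-.003,.035),'scene'),('pics/top13.png',(.49,.0265,.03),'top')):
    s=mask(f,X,cam,13,15);print(f)
    print('\n'.join(''.join('#' if v<45 else '+' if v<70 else '.' for v in r) for r in s))
E
```

```text
pics/scene13.png
####+.......++############
##+............+##########
#+..............++########
+..................+######
.....................+####
...........++###+......+##
..........+#######+......+
.........+#########.......
.........##########+......
........+##########+......
.........##########+......
.........##########+......
.........##########+......
.........+#########+......
.........##########+......
........+###########+.....
.......+#############+....
......+###############+...
......+###############+...
......#################...
......#################...
......+###############+...
......+###############....
.......+#############+....
.........+##########+.....
..........++######+.......
.............+++..........
..........................
..........................
..........................
pics/scene10.png
.........................+
..........................
..........................
..........................
..........................
.............+............
..........+#####+.........
.........+########+.......
........+##########.......
........#####
[... 678 characters left out ...]
.........................
..........................
............+++...........
.........########......+..
.......+###########.......
.......#############......
......###############.....
.....################.....
.....#################...+
....##################....
....##################....
....##################....
....##################....
....##################....
....+#################....
.....#################....
.....################.....
......##############+.....
.......############+......
........+#########+.......
.........++#####+.......++
..........................
..........+.........+.+...
..........................
..........................
..........................
```

The masks show cap C upright at about (0.490, 0.026). I'll regrip it and use the tray's front wall as the x reference.

Emit:
{"api": "apply_moves", "payload": {
  "series": [
    {"offset": [1,-5,0],"rot": [0,0,0]},
    {"offset": [3,-9,0],"rot": [0,0,0]},
    {"offset": [5,-13,0],"rot": [0,0,0]},
    {"offset": [5.6,-15.5,0],"rot": [0,0,0]},
    {"offset": [5.6,-15.5,-3],"rot": [0,0,0]},
    {"offset": [5.6,-15.5,-7],"rot": [0,0,0]},
    {"offset": [5.6,-15.5,-10.5],"rot": [0,0,0]},
    {"offset": [5.6,-15.5,-13],"rot": [0,0,0]},
    {"offset": [5.6,-15.5,-13],"rot": [0,0,0]},
    {"offset": [5.6,-15.5,-13],"rot": [0,0,0]}
  ]
}}

```text
time: 56.55
position: [0.4899, 0.026, 0.0518]
tool_rot: [-0.004, 1.0, 0.0, -0.001]
ft_force: [-0.0, -0.9, 0.4]
grip_width: 0.0475
grip_force: 0.0
```

Emit:
{"api": "apply_moves", "payload": {
  "series": [
    {"offset": [0,0,0],"rot": [0,0,0]},
    {"offset": [0,0,0],"rot": [0,0,0]},
    {"offset": [0,0,0],"rot": [0,0,0]},
    {"offset": [0,0,1],"rot": [0,0,0]},
    {"offset": [0,0,3],"rot": [0,0,0]},
    {"offset": [0,0,6],"rot": [0,0,0]},
    {"offset": [-0.5,4,8],"rot": [0,0,0]},
    {"offset": [-1,8,8],"rot": [0,0,0]},
    {"offset": [-1.5,12,8],"rot": [0,0,0]},
    {"offset": [-2,16,8],"rot": [0,0,0]},
    {"offset": [-2,18.2,8],"rot": [0,0,0]},
    {"offset": [-2,18.2,8],"rot": [0,0,0]},
    {"offset": [-2,18.2,5],"rot": [0,0,0]},
    {"offset": [-2,18.2,2.6],"rot": [0,0,0]},
    {"offset": [-2,18.2,2.6],"rot": [0,0,0]},
    {"offset": [-2,18.2,2.6],"rot": [0,0,0]}
  ],
  "hand": 0.2,
  "newtons": 25
}}

```text
time: 58.15
position: [0.4699, 0.2085, 0.0781]
tool_rot: [-0.004, 1.0, -0.0, -0.0]
ft_force: [0.8, -0.5, -2.0]
grip_width: 0.0321
grip_force: 25.0
```

```bash
python3 - <<'E'
from h import *
o=get_obs();print({k:np.round(o[k],4).tolist() for k in ('position','ft_force','grip_width')})
E
```

```text
{'position': [0.4699, 0.2085, 0.0781], 'ft_force': [0.7844, -0.4814, -1.9538], 'grip_width': 0.0321}
```

Emit:
{"api": "apply_moves", "payload": {
  "series": [
    {"offset": [-0.2,0,0],"rot": [0,0,0]},
    {"offset": [-0.4,0,0],"rot": [0,0,0]},
    {"offset": [-0.6,0,0],"rot": [0,0,0]},
    {"offset": [-0.6,0,0],"rot": [0,0,0]},
    {"offset": [-0.6,0,0],"rot": [0,0,0]}
  ]
}}

```text
time: 58.65
position: [0.4641, 0.2092, 0.0782]
tool_rot: [-0.005, 1.0, 0.0, 0.0]
ft_force: [-0.4, 0.4, -1.5]
grip_width: 0.0321
grip_force: 25.0
```

Emit:
{"api": "apply_moves", "payload": {
  "series": [
    {"offset": [-0.1,0,0],"rot": [0,0,0]},
    {"offset": [-0.2,0,0],"rot": [0,0,0]},
    {"offset": [-0.2,0,0],"rot": [0,0,0]},
    {"offset": [-0.2,0,0],"rot": [0,0,0]}
  ]
}}

```text
time: 59.05
position: [0.4619, 0.2092, 0.0778]
tool_rot: [-0.005, 1.0, -0.0, -0.0]
ft_force: [-0.0, 0.4, -1.5]
grip_width: 0.0319
grip_force: 25.0
```

Emit:
{"api": "apply_moves", "payload": {
  "series": [
    {"offset": [0,-0.1,-0.5],"rot": [0,0,0]},
    {"offset": [0,-0.1,-1],"rot": [0,0,0]},
    {"offset": [0,-0.1,-1.5],"rot": [0,0,0]},
    {"offset": [0,-0.1,-1.8],"rot": [0,0,0]},
    {"offset": [0,-0.1,-1.8],"rot": [0,0,0]}
  ]
}}

```text
time: 59.55
position: [0.4615, 0.2081, 0.0591]
tool_rot: [-0.004, 1.0, -0.0, -0.001]
ft_force: [-0.2, -0.1, -0.9]
grip_width: 0.0321
grip_force: 25.0
```

Emit:
{"api": "apply_moves", "payload": {
  "series": [
    {"offset": [0,0,-0.2],"rot": [0,0,0]},
    {"offset": [0,0,-0.4],"rot": [0,0,0]},
    {"offset": [0,0,-0.6],"rot": [0,0,0]},
    {"offset": [0,0,-0.7],"rot": [0,0,0]},
    {"offset": [0,0,-0.7],"rot": [0,0,0]}
  ]
}}

```text
time: 60.05
position: [0.4619, 0.2082, 0.0527]
tool_rot: [-0.004, 1.0, -0.0, -0.0]
ft_force: [0.1, 0.7, -1.8]
grip_width: 0.032
grip_force: 25.0
```

Emit:
{"api": "apply_moves", "payload": {
  "series": [
    {"offset": [0,0,-0.1],"rot": [0,0,0]},
    {"offset": [0,0,-0.15],"rot": [0,0,0]},
    {"offset": [0,0,-0.15],"rot": [0,0,0]}
  ]
}}

```text
time: 60.35
position: [0.4623, 0.2082, 0.0522]
tool_rot: [-0.005, 1.0, 0.0, 0.0]
ft_force: [-0.9, -0.1, 4.7]
grip_width: 0.0326
grip_force: 25.0
```

Emit:
{"api": "apply_moves", "payload": {
  "series": [
    {"offset": [0,0,0],"rot": [0,0,0]},
    {"offset": [0,0,0],"rot": [0,0,0]},
    {"offset": [0,0,0],"rot": [0,0,0]},
    {"offset": [0,0,4],"rot": [0,0,0]},
    {"offset": [0,0,8],"rot": [0,0,0]},
    {"offset": [-1,-3,12],"rot": [0,0,0]},
    {"offset": [-4,-8,15],"rot": [0,0,0]},
    {"offset": [-5,-13,17],"rot": [0,0,0]},
    {"offset": [-5,-18,17],"rot": [0,0,0]},
    {"offset": [-5,-23,17],"rot": [0,0,0]},
    {"offset": [-5,-24,17],"rot": [0,0,0]},
    {"offset": [-5,-24,17],"rot": [0,0,0]}
  ],
  "hand": 0.5
}}

```text
time: 61.55
position: [0.4128, -0.0352, 0.2217]
tool_rot: [-0.002, 1.0, -0.001, 0.001]
ft_force: [-0.1, 0.4, -0.3]
grip_width: 0.0435
grip_force: 0.0
```

```bash
python3 - <<'E'
from h import *
for c in ['top','scene']:
    save(c,c+'14')
    for q in ('cap_5','jaw_post','latch_knob','cutter_disc','ball_pen_1','tray'):
        r=nets.spot_point(c,q); print(c,q,[(np.round(d['centre'],3).tolist(),round(d['conf'],2)) for d in r][:5])
    r=nets.search_frame(c,'cap_5'); print(c,'vis',[(np.round(d['centre'],3).tolist(),round(d['conf'],2)) for d in r][:6])
o=get_obs();print({k:np.round(o[k],4).tolist() for k in ('time','position','ft_force')})
im=cv2.imread('pics/scene14.png',0)
for X in((.462,.208,.034),(.466,.271,.034),(.523,.208,.034)):
    q=proj('scene',X).round().astype(int);p=im[q[1]-13:q[1]+13,q[0]-11:q[0]+11]
    print(X);print('\n'.join(''.join(' .:-=+*#%@'[int(v)*10//256] for v in r) for r in p))
E
```

```text
top cap_5 [([0.53, -0.128, 0.061], 0.84), ([0.466, 0.268, 0.003], 0.74), ([0.523, 0.205, 0.001], 0.63), ([0.461, 0.209, 0.004], 0.58), ([0.542, -0.173, 0.106], 0.16)]
top jaw_post [([0.542, -0.173, 0.103], 0.67)]
top latch_knob [([0.5, -0.178, 0.115], 0.43), ([0.525, 0.203, 0.0], 0.3), ([0.527, -0.122, 0.001], 0.23)]
top cutter_disc [([0.645, -0.236, -0.0], 0.49)]
top ball_pen_1 [([0.466, 0.268, 0.004], 0.54), ([0.465, -0.34, -0.005], 0.45)]
top tray [([0.491, 0.25, 0.003], 0.58), ([0.486, -0.126, 0.1], 0.21)]
top vis [([0.461, 0.205, 0.02], 0.76), ([0.464, 0.265, 0.02], 0.65), ([0.522, 0.197, 0.015], 0.57), ([0.529, -0.126, 0.075], 0.5)]
scene cap_5 [([0.523, 0.206, 0.004], 0.73), ([0.468, 0.271, 0.007], 0.7), ([0.53, -0.123, 0.06], 0.53), ([0.46, 0.202, 0.008], 0.51)]
scene jaw_post [([0.54, -0.174, 0.107], 0.54)]
scene latch_knob [([0.496, -0.18, 0.115], 0.7), ([0.483, -0.129, 0.095], 0.56)]
scene cutter_disc []
scene ball_pen_1 [([0.467, 0.272, 0.006], 0.69), ([0.46, -0.338, 0.006], 0.62)]
scene tray [([0.493, 0.25, 0.001], 0.68)]
scene vis [([0.511, 0.199, 0.038], 0.68), ([0.458
[... 1402 characters left out ...]
==++++++*++
+++++++++======+++++++
+++=+++++++======+++++
+++=+++++++++======+++
(0.523, 0.208, 0.034)
**********************
+*********************
+++*******************
++++******************
==++++****###*********
====+++**#####********
++===++*#######*******
++++++*########*******
++++++*#######**+*****
+++++++*#####**+++****
++++++++*###**+==++***
*+++++++++*+++=====++*
***+++++++++++=======+
****++++++++++====--==
##**+***++++++=====--=
##*********++++=====-=
##*++******++++=======
##*++******++++==++===
**+=+*******++++++++==
++==+************++==-
+===++**++*******+==--
+====+++++*****++==---
++====+==++***+===--==
++========++++==----==
++=========++==----==+
++============----==+*
```

```bash
python3 -c "
from h import *
print(hand_in())"
```

```text
the job is handed in; nothing more can be done
None
```

I handed the job in at 62 s. The solid cap is home in the pipe, with the jaw and then the latch shut against their stops, and all three hollow caps stand upright in the grey tray. One cap hit something in the grey tray and tilted in the gripper, so I stood it back in the crate and placed it again.

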